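Unstack the dry pots onto their kiln setters

ROBOT

A 7-joint arm with a two-finger parallel gripper is mounted at the origin on the work surface. World frame = base frame: x ahead of the robot, y to its left, z up, the work surface at z = 0. Lengths are in m, angles in rad, forces in N, time in s.
With the tool pointing down it reaches from about 0.4 to 0.85 m from the base axis. Payload 4.5 kg.
Tool frame: the origin (TCP) lies between the finger pads; the fingertips stand r.tip_reach ahead of it and the grasp point (between the pads) lies 11 mm behind it (r.tip_reach is the distance from the TCP to the fingertips, in m); z points along the fingers, y is the line along which they close (so a half turn about z gives the same grasp; the last joint's range is limited). The gripper opens to 88 mm and grips with 3 to 60 N. Pads are 18 mm wide; open, the fingers measure 123 mm over their backs; the gripper's body (75 mm by 187 mm) begins 45 mm behind the grasp point.
Start: joints at [1.371, 0.689, -0.195, 1.565, 0.157, 0.902, -0.215], TCP at [0.145, -0.608, 0.247] pointing down, gripper open.
Joint ranges: [-3.01, 3.01], [-0.46, 2.08], [-1.47, 1.51], [0.13, 2.56], [-1, 4.14], [0.04, 2.09], [-2.66, 2.66]. Speed limits (rad/s): [2.57, 2.57, 3.14, 3.14, 3.14, 3.14, 3.14].

INTERFACE

Orientations are given as a unit quaternion [x, y, z, w].
In Python, from plant import r, vision, workorder gives the robot as it stands.
- The arm moves only by the tool drive_tool, never from a script. Its argument "targets" is a list of rows, each an object of numbers: "tx", "ty", "tz": the shift along the world's x, y, z in units of 0.03 m (1.0 is 0.03 m); "wx", "wy", "wz": the turn, a rotation vector about the world's x, y, z in units of 60 degrees (1.0 is 60 degrees); "claw": the opening, from -1 (shut) to 1 (fully open). A call has exactly 8 rows; each row shifts and turns the commanded pose from where the row before left it; what a row does not reach is not made up. A row lasts 1/10 s, in which the tool goes at most 50 mm and 8.59 degrees, less where a joint would pass 70% of its speed; a pose out of reach is approached as far as the arm can. A call with a number of a shift or a turn outside -1 to 1 is refused whole. A call with a gripper value outside its range is refused whole. The fingers move at their own pace and stop on an object; "force" is the grip in N (left out, the last holds). Time passes only in rows, so rows that do not move let the fingers close, or fill a call up. It gives the time, the measured TCP pose, the force, the opening and the grip force at its end, in the units of the state.
- r.get_state(): the state, without advancing time (a new reading comes with each control period).
- vision.snapshot(name): name is "scene" or "top" or "wrist"; returns a dict with "image" (400x640x3 uint8, blue, green, red), "range_z" (400x640 float32, m along the optical axis (not along the pixel's ray), 0 where there is no reading), "K" (3x3 intrinsics, pixels), "cam_to_world" (4x4, takes a point from camera to world coordinates). Camera axes: x right, y up, looking along -z (the intrinsics and any distortion apply to the point x, -y, -z); pixel columns grow to the right and rows downward; lengths in m; the calibration is good to about 2 mm. A picture is of the moment at which its call begins.
- workorder.finish_job(): hands the job in; it is judged then, once.
The state is a dict: "clock": time; "q": joint angles; "qd": joint speeds; "joint_torque": joint torques, N m; "tool_pos": TCP position; "eef_rot": TCP orientation; "contact_force": force on the tool from outside, world axes, zero at the start; "moment": the same for the moment, N m; "opening": opening from 0.0 (shut) to 1.0 (fully open); "finger_force": force on a finger pad.
Only numpy, scipy, OpenCV 4.12 (cv2) and the standard library are available. Lean on these libraries where they do the work, as an engineer would, in place of code of your own. Each camera call takes 0.05 s, during which the arm holds its last target. There are 200 camera calls.

TASK

Load the kiln shelf: take the stack of pots apart from the top and set each one, upright and centred, on the setter made of its own clay (red tray on the red slab, buff dish on the buff slab, white beaker on the white disc, blue beaker on the blue disc), the tray and the dish lying lengthwise along their slabs. The pots are brittle: do not drop them or tip them over, and do not move the witness cones and the bud vase already on the shelf.

Things in the scene. Friction and masses are not known exactly. Their poses are not given: they have to be found in the camera images.
- tray_mid (a point): Tray of red clay, oblong with a low rim, 160 x 62 mm and 18 mm high, wall 6 mm, about 0.19 kg; the bottom of the stack, standing on the bench. Small enough to grip across its 62 mm width. The point is at its centre, 9 mm above its underside; x along its length, y across its width, z up
- dish_mid (a point): Dish of buff (sandy yellow) clay, oblong with a low rim, 124 x 60 mm and 22 mm high, wall 5 mm, floor 5 mm thick, about 0.15 kg; it lies crosswise on the rim of the red tray, centred on it to within about 8 mm. Small enough to grip across its 60 mm width. The point is at its centre, 11 mm above its underside; x along its length, y across its width, z up
- white_beaker_mid (a point): White porcelain beaker, open cup 80 mm tall, walls upright and 48 mm across from 32 mm above its foot to the rim, tapering below to a 36 mm foot; wall 4 mm, about 0.11 kg. At the start it stands beside the other beaker (centres 58 mm apart along the dish, gap about 10 mm) in the buff dish, so grip the upper part, across the dish. The point is at the centre of the beaker, 40 mm above its foot; z up along its axis
- blue_beaker_mid (a point): Blue porcelain beaker, open cup 80 mm tall, walls upright and 48 mm across from 32 mm above its foot to the rim, tapering below to a 36 mm foot; wall 4 mm, about 0.11 kg. At the start it stands beside the other beaker (centres 58 mm apart along the dish, gap about 10 mm) in the buff dish, so grip the upper part, across the dish. The point is at the centre of the beaker, 40 mm above its foot; z up along its axis
- red_slab: Red clay flat oblong setter slab, 80 x 168 mm and 6 mm thick, lying on the grey kiln shelf (top of the shelf 20 mm above the bench). Origin at the centre of its underside, long side along its y axis, z up; its top face is at z = +6 mm. Does not move when touched
- buff_slab: Buff (sandy yellow) clay flat oblong setter slab, 80 x 168 mm and 6 mm thick, lying on the grey kiln shelf (top of the shelf 20 mm above the bench). Origin at the centre of its underside, long side along its y axis, z up; its top face is at z = +6 mm. Does not move when touched
- white_disc: White porcelain round flat setter disc, 72 mm across and 6 mm thick, lying on the grey kiln shelf. Origin at the centre of its underside, z up; its top face is at z = +6 mm. Does not move when touched
- blue_disc: Blue porcelain round flat setter disc, 72 mm across and 6 mm thick, lying on the grey kiln shelf. Origin at the centre of its underside, z up; its top face is at z = +6 mm. Does not move when touched
- cone_pack_mid (a point): Row of three little witness cones (62 mm high) in a clay pat 26 x 70 mm, loose, standing in the middle of the kiln shelf between the four setters; leave it alone. The point is on its middle, 30 mm above its underside; y along the row
- bud_vase_mid (a point): Grey-green bud vase, 54 mm across and 86 mm tall, loose, standing near the far left corner of the kiln shelf; leave it alone. The point is on its axis, 43 mm above its foot
There are look-alikes about, which are no part of the job. What is shaped like the part that bears dish_mid but green or purple is not meant.

How it is judged:
By the outcome, as a careful person would: the job done as asked, in the order asked, and still so for the second after the job is handed in, with the robot touching nothing.
It also fails if it takes over 128 s, if anything falls off the work surface, if the arm or the gripper's body presses on something with over 40 N, if the wrist force passes 120 N, or if a joint passes its speed limit or range.

## Working session

There is one attempt and no reset: what is moved stays moved. The work goes in short steps, Python scripts to look and compute and a tool call to move; the robot and the scene stay as the last step left them, time stands still between calls to the robot, and variables do not carry over. Pictures are saved under pics/ and viewed, at most 17 in all, crops included, and the job is handed in when it is done.

Besides the shell and the picture viewer there is one more tool, called in YAML: its name, and indented under it one key for each argument. drive_tool: Moves the arm, as the interface text tells. Its arguments: {"type":"object","properties":{"targets":{"type":"array","items":{"type":"object","properties":{"tx":{"type":"number"},"ty":{"type":"number"},"tz":{"type":"number"},"wx":{"type":"number"},"wy":{"type":"number"},"wz":{"type":"number"},"claw":{"type":"number"}}}},"force":{"type":"number"}},"required":["targets"]}

```bash
mkdir -p pics; ls; cat > h.py <<'E'
import numpy as np, cv2
from plant import r, vision, workorder
def snap(n,save=None):
    s=vision.snapshot(n)
    if save: cv2.imwrite(f'pics/{save}.png',s['image'])
    return s
def cloud(s):
    z=s['range_z'];K=s['K'];v,u=np.mgrid[0:z.shape[0],0:z.shape[1]]
    x=(u-K[0,2])/K[0,0]*z;y=(v-K[1,2])/K[1,1]*z
    P=np.stack([x,-y,-z],-1);T=s['cam_to_world']
    W=P@T[:3,:3].T+T[:3,3];W[z<=0]=np.nan
    return W
E
python3 - <<'E'
from h import *
print(r.get_state(), r.tip_reach)
for n in('scene','top'):
    s=snap(n,n+'0'); np.savez(f'{n}0.npz',**s); print(s['K'],s['cam_to_world'].round(3))
E
```

```text
pics
{'clock': 0.0, 'q': array([ 1.37078798,  0.69001481, -0.19453635,  1.56634573,  0.15729755,
        0.90248419, -0.21509801]), 'qd': array([ 2.20252658e-03,  3.32593876e-04,  1.62567629e-04, -9.26134368e-04,
        5.59438921e-05,  1.14655799e-03, -1.06420114e-03]), 'joint_torque': array([ 3.42663907e-05, -5.27561545e+01, -1.26665600e+00, -1.53433746e+01,
       -5.25898975e-02,  6.44944055e-03,  2.01964426e-04]), 'tool_pos': array([ 0.14462471, -0.60739957,  0.24589089]), 'eef_rot': array([ 9.93168086e-01,  1.16688852e-01, -1.64787659e-04, -9.14854294e-04]), 'contact_force': array([-0.06547053, -0.05487857,  0.58057625]), 'moment': array([ 0.01448035, -0.01122772,  0.0294782 ]), 'finger_force': 0.0, 'opening': 0.9979999175418341} 0.008
[[397.09692871   0.         319.81354507]
 [  0.         397.09692871 199.38695876]
 [  0.           0.           1.        ]] [[-0.378 -0.763  0.524  1.064]
 [ 0.926 -0.302  0.227  0.326]
 [-0.015  0.571  0.821  0.862]
 [ 0.     0.     0.     1.   ]]
[[392.84006137   0.         319.31899923]
 [  0.         392.84006137 200.19827403]
 [  0.           0.           1.        ]] [[-2.300e-02  9.940e-01 -1.030e-01  4.390e-01]
 [-1.000e+00 -2.300e-02 -1.000e-03  8.800e-02]
 [-3.000e-03  1.030e-01  9.950e-01  1.208e+00]
 [ 0.000e+00  0.000e+00  0.000e+00  1.000e+00]]
```

View pics/top0.png

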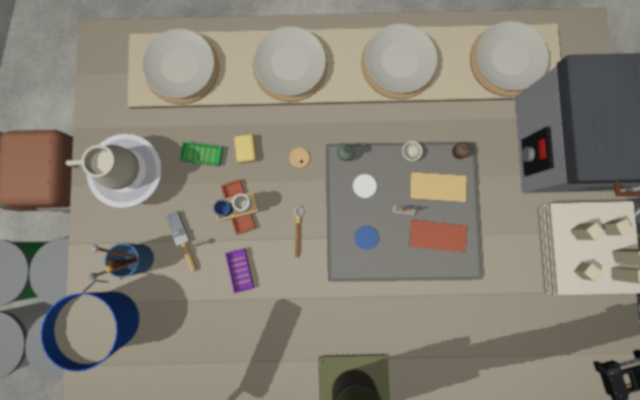

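View pics/scene0.png

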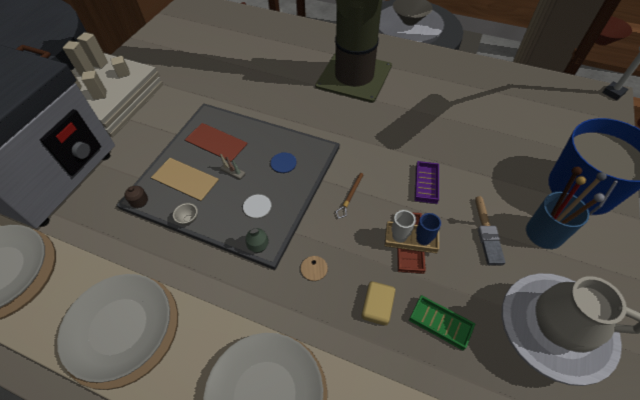

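The top view shows the stack at about (232,205): white beaker (241,203), blue beaker (222,208), buff dish, red tray. Look-alikes are the green dish (202,154) and the purple one (240,270). The buff dish under the beakers fits by colour and place. The setters are the buff slab (438,187), red slab (438,236), white disc (364,186) and blue disc (367,237); the cones are at (404,210) and the vase at (345,152). I'll confirm with a crop and measure.

```bash
cat > m.py <<'E'
from h import *
def meas(n,f):
    s=dict(np.load(f)); W=cloud(s); im=s['image'].astype(int); hsv=cv2.cvtColor(s['image'],cv2.COLOR_BGR2HSV)
    return s,W,hsv
for n in('top','scene'):
    s,W,hsv=meas(n,n+'0.npz')
    H,S,V=[hsv[...,i].astype(int) for i in range(3)]
    masks={'red':((H<9)|(H>174))&(S>120)&(V>60),'buff':(H>12)&(H<28)&(S>85)&(V>120),'blue':(H>105)&(H<125)&(S>120)&(V>40),'white':(S<45)&(V>140)}
    for k,m in masks.items():
        inb=(W[...,0]>.25)&(W[...,0]<.8)&(W[...,1]>-.45)&(W[...,1]<.5)&(W[...,2]<.2)
        m=(m&inb).astype('u1')
        c,l,st,ce=cv2.connectedComponentsWithStats(m)
        for i in range(1,c):
            if st[i,4]<60: continue
            P=W[l==i]; P=P[np.isfinite(P).all(1)]
            zm=np.median(P[:,2]); Q=P[abs(P[:,2]-zm)<.006]
            rc=cv2.minAreaRect((Q[:,:2]*1000).astype('f4'))
            print(n,k,ce[i].round(0),st[i,4],'z',zm.round(4),P[:,2].max().round(3),'rect',np.round(rc[0],1),np.round(rc[1],1),round(rc[2],1))
E
python3 m.py; python3 - <<'E'
import cv2,numpy as np
a=cv2.imread('pics/top0.png')[135:305,165:275]
b=cv2.imread('pics/scene0.png')[155:355,355:495]
a=cv2.resize(a,None,fx=3.4,fy=3.4,interpolation=2);b=cv2.resize(b,None,fx=2.89,fy=2.89,interpolation=2)[:578]
h=min(len(a),len(b));cv2.imwrite('pics/crop.png',np.hstack([a[:h],b[:h]]))
E
```

```text
top red [232. 188.] 235 z 0.0074 0.023 rect [604.6 355.5] [33.9 52.6] 17.5
top red [243. 224.] 282 z 0.0068 0.025 rect [498.9 324.5] [42. 49.] 17.6
top red [438. 236.] 1369 z 0.0264 0.033 rect [ 447.1 -264.1] [165.   74.8] 82.3
top buff [245. 148.] 521 z 0.032 0.039 rect [726.9 313.7] [83.7 59.1] 6.2
top buff [300. 157.] 256 z 0.007 0.014 rect [698.4 147.3] [53.3 54.7] 87.2
top buff [438. 187.] 1326 z 0.0266 0.033 rect [ 594.8 -272. ] [166.1  76. ] 84.7
top buff [243. 209.] 227 z 0.0292 0.061 rect [535.3 333.7] [ 52.2 117.7] 28.8
top buff [297. 235.] 119 z 0.0121 0.017 rect [452.6 156.4] [ 12.3 114.6] 88.4
top buff [189. 257.] 110 z 0.0194 0.027 rect [399.8 485.8] [82.4 14.8] 23.1
top blue [223. 208.] 173 z 0.0549 0.105 rect [542.5 379.9] [12.2 35. ] 82.3
top blue [366. 237.] 341 z 0.0265 0.033 rect [447.6 -48.8] [60.7 59.8] 88.3
top white [316. 221.] 26764 z 0.0009 0.058 rect [525.  25.] [950. 550.] 90.0
top white [364. 186.] 508 z 0.0261 0.034 rect [603.2 -49. ] [75.  75.6] 57.6
top white [241. 203.] 166 z 0.0948 0.108 rect [553.4 309.7] [40.2 40.3] 54.8
top white [401. 211.] 79 z 0.0321 0.067 rect [ 520.3 -159.3] [62.8 21. ] 68.5
scene red [216. 141.] 1148 z 0.0252 0.03 rect [ 448.4 -262.9] [169.4  82.2] 81.2
scene red [411. 260.] 469 z 0.0058 0.022 rect [595.7 356.9] [45.6 58. ] 12.4
scene buff [185. 178.] 1407 z 0.0252 0.03 rect [ 595.4 -271.7] [170.5  81.3] 84.6
scene buff [415. 245.] 71 z 0.04 0.043 rect [575.7 347.2] [ 19.1 122. ] 20.3
scene buff [314. 268.] 468 z 0.0061 0.01 rect [701.3 148.7] [59.8 59. ] 23.4
scene buff [380. 301.] 883 z 0.0318 0.037 rect [731.1 317. ] [80.  53.8] 5.9
scene blue [283. 162.] 394 z 0.0252 0.031 rect [449.8 -47.5] [69.2 66.5] 25.3
scene blue [429. 226.] 271 z 0.0872 0.105 rect [541.4 370.8] [45.3 28.1] 37.9
scene white [257. 206.] 488 z 0.0256 0.029 rect [605.2 -48.9] [66.5 69.2] 19.8
```

View pics/crop.png

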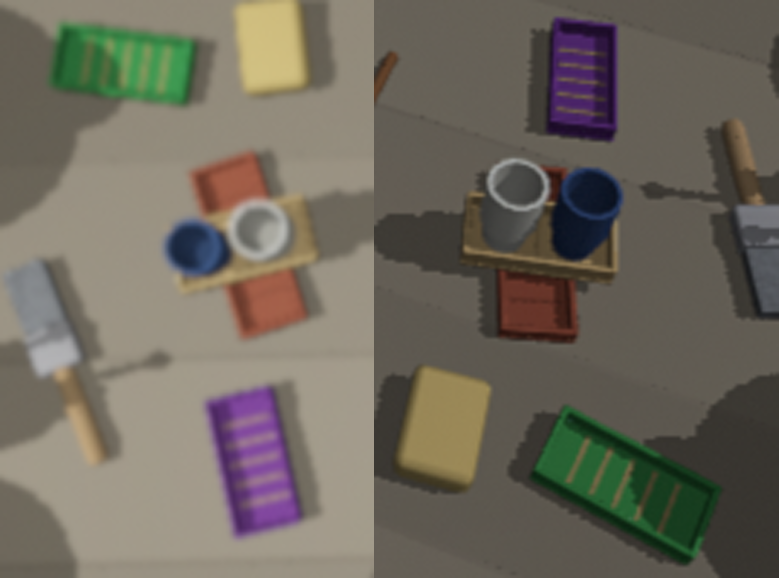

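The crop shows the buff dish lying crosswise on the red tray and bearing both beakers; this is the one meant. The green dish at top left and the purple one at bottom are separate decoys. I'm moving above the stack for a wrist view.

drive_tool:
  targets:
    - {"tx": 1,"ty": 1,"tz": 0.25,"wz": 0.05,"claw": 1}
    - {"tx": 1,"ty": 1,"tz": 0.25,"wz": 0.05,"claw": 1}
    - {"tx": 1,"ty": 1,"tz": 0.25,"wz": 0.05,"claw": 1}
    - {"tx": 1,"ty": 1,"tz": 0.25,"wz": 0.05,"claw": 1}
    - {"tx": 1,"ty": 1,"tz": 0.25,"wz": 0.05,"claw": 1}
    - {"tx": 1,"ty": 1,"tz": 0.25,"wz": 0.05,"claw": 1}
    - {"tx": 1,"ty": 1,"tz": 0.25,"wz": 0.05,"claw": 1}
    - {"tx": 1,"ty": 1,"tz": 0.25,"wz": 0.05,"claw": 1}
  force: 15

```text
validation failed for argument at $.ta...
```

drive_tool:
  targets:
    - {"tx": 0.5,"ty": 1,"wz": 0.05,"claw": 1}
    - {"tx": 0.5,"ty": 1,"wz": 0.05,"claw": 1}
    - {"tx": 0.5,"ty": 1,"wz": 0.05,"claw": 1}
    - {"tx": 0.5,"ty": 1,"wz": 0.05,"claw": 1}
    - {"tx": 0.5,"ty": 1,"wz": 0.05,"claw": 1}
    - {"tx": 0.5,"ty": 1,"wz": 0.05,"claw": 1}
    - {"tx": 0.5,"ty": 1,"wz": 0.05,"claw": 1}
    - {"tx": 0.5,"ty": 1,"wz": 0.05,"claw": 1}

```text
validation failed for argument at $.ta...
```

drive_tool:
  targets:
    - {"ty": 1,"wz": 0.05,"claw": 1}
    - {"ty": 1,"wz": 0.05,"claw": 1}
    - {"ty": 1,"wz": 0.05,"claw": 1}
    - {"ty": 1,"wz": 0.05,"claw": 1}
    - {"ty": 1,"wz": 0.05,"claw": 1}
    - {"ty": 1,"wz": 0.05,"claw": 1}
    - {"ty": 1,"wz": 0.05,"claw": 1}
    - {"ty": 1,"wz": 0.05,"claw": 1}

```text
validation failed for argument at $.ta...
```

drive_tool:
  targets:
    - {"ty": 1,"wz": 0.05,"claw": 1}
    - {"ty": 1,"wz": 0.05,"claw": 1}
    - {"ty": 1,"wz": 0.05,"claw": 1}
    - {"ty": 1,"wz": 0.05,"claw": 1}
    - {"ty": 1,"wz": 0.05,"claw": 1}
    - {"ty": 1,"wz": 0.05,"claw": 1}
    - {"ty": 1,"wz": 0.05,"claw": 1}
    - {"ty": 0.5,"wz": 0,"claw": 1}

```text
validation failed for argument at $.ta...
```

```bash
cat >> h.py <<'E'
from scipy.spatial.transform import Rotation as R
def pose():
    s=r.get_state(); y=R.from_quat(s['eef_rot']).as_matrix()
    print('t',round(s['clock'],2),'pos',s['tool_pos'].round(4),'close',np.degrees(np.arctan2(y[1,1],y[0,1])).round(2),'zax',y[:,2].round(3),'open',round(s['opening'],3),'F',s['contact_force'].round(1),'ff',round(s['finger_force'],1),'q',s['q'].round(2)); return s
E
python3 - <<'E'
from h import *
pose(); s=snap('wrist','w0'); np.savez('w0.npz',**s); print(s['cam_to_world'].round(3),s['K'][0,0])
E
```

```text
t 0.1 pos [ 0.1446 -0.6075  0.246 ] close -76.6 zax [-0.     0.002 -1.   ] open 1.003 F [ 0.3 -0.  -0.7] ff 0.0 q [ 1.37  0.69 -0.19  1.57  0.16  0.9  -0.22]
[[ 0.231  0.925  0.302  0.225]
 [-0.973  0.22   0.071 -0.589]
 [-0.001 -0.31   0.951  0.384]
 [ 0.     0.     0.     1.   ]] 286.008103298799
```

View pics/w0.png

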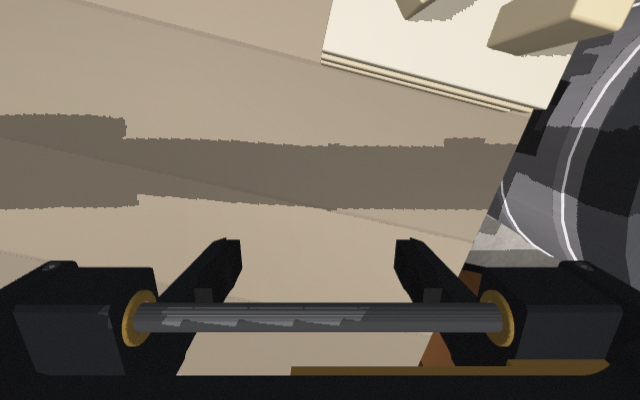

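The wrist picture shows only the bench edge and the fingers. The moves were refused, so I'll give every key in full.

drive_tool:
  targets:
    - {"tx": 1,"ty": 1,"tz": 0.25,"wx": 0,"wy": 0,"wz": 0.05,"claw": 1}
    - {"tx": 1,"ty": 1,"tz": 0.25,"wx": 0,"wy": 0,"wz": 0.05,"claw": 1}
    - {"tx": 1,"ty": 1,"tz": 0.25,"wx": 0,"wy": 0,"wz": 0.05,"claw": 1}
    - {"tx": 1,"ty": 1,"tz": 0.25,"wx": 0,"wy": 0,"wz": 0.05,"claw": 1}
    - {"tx": 1,"ty": 1,"tz": 0.25,"wx": 0,"wy": 0,"wz": 0.05,"claw": 1}
    - {"tx": 1,"ty": 1,"tz": 0.25,"wx": 0,"wy": 0,"wz": 0.05,"claw": 1}
    - {"tx": 1,"ty": 1,"tz": 0.25,"wx": 0,"wy": 0,"wz": 0.05,"claw": 1}
    - {"tx": 1,"ty": 1,"tz": 0.25,"wx": 0,"wy": 0,"wz": 0.05,"claw": 1}
  force: 15

```text
clock: 0.95
tool_pos: [0.3856, -0.3666, 0.307]
eef_rot: [0.947, 0.322, -0.0, -0.0]
contact_force: [0.7, -0.1, 0.7]
opening: 1.003
finger_force: 0.0
```

drive_tool:
  targets:
    - {"tx": 0.5,"ty": 1,"tz": 0,"wx": 0,"wy": 0,"wz": 0.05,"claw": 1}
    - {"tx": 0.5,"ty": 1,"tz": 0,"wx": 0,"wy": 0,"wz": 0.05,"claw": 1}
    - {"tx": 0.5,"ty": 1,"tz": 0,"wx": 0,"wy": 0,"wz": 0.05,"claw": 1}
    - {"tx": 0.5,"ty": 1,"tz": 0,"wx": 0,"wy": 0,"wz": 0.05,"claw": 1}
    - {"tx": 0.5,"ty": 0.5,"tz": 0,"wx": 0,"wy": 0,"wz": 0.05,"claw": 1}
    - {"tx": 0.5,"ty": 0.5,"tz": 0,"wx": 0,"wy": 0,"wz": 0.05,"claw": 1}
    - {"tx": 0.5,"ty": 0.5,"tz": 0,"wx": 0,"wy": 0,"wz": 0.05,"claw": 1}
    - {"tx": 0.5,"ty": 0.5,"tz": 0,"wx": 0,"wy": 0,"wz": 0.05,"claw": 1}

```text
clock: 1.75
tool_pos: [0.5051, -0.1874, 0.3065]
eef_rot: [0.859, 0.511, -0.0, -0.0]
contact_force: [-0.4, -0.7, 0.0]
opening: 1.001
finger_force: 0.0
```

```bash
python3 - <<'E'
from h import *
pose(); s=snap('wrist','w1'); np.savez('w1.npz',**s); print(s['cam_to_world'].round(3))
E
```

```text
t 1.75 pos [ 0.5051 -0.1874  0.3065] close -28.48 zax [-0.001 -0.    -1.   ] open 1.001 F [-0.4 -0.7  0. ] ff 0.0 q [ 0.55  0.52 -0.44  1.74  0.27  0.94 -0.5 ]
[[ 0.879  0.453  0.148  0.545]
 [-0.477  0.835  0.273 -0.117]
 [ 0.    -0.311  0.95   0.444]
 [ 0.     0.     0.     1.   ]]
```

View pics/w1.png

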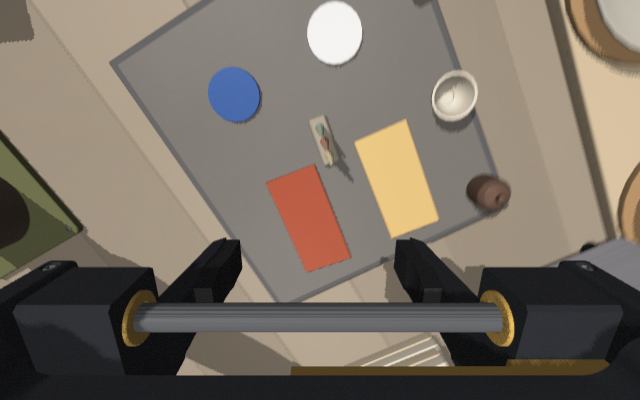

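drive_tool:
  targets:
    - {"tx": 0,"ty": 1,"tz": 0,"wx": 0,"wy": 0,"wz": 0.05,"claw": 1}
    - {"tx": 0,"ty": 1,"tz": 0,"wx": 0,"wy": 0,"wz": 0.05,"claw": 1}
    - {"tx": 0,"ty": 1,"tz": 0,"wx": 0,"wy": 0,"wz": 0.05,"claw": 1}
    - {"tx": 0,"ty": 1,"tz": 0,"wx": 0,"wy": 0,"wz": 0.05,"claw": 1}
    - {"tx": 0,"ty": 1,"tz": 0,"wx": 0,"wy": 0,"wz": 0.05,"claw": 1}
    - {"tx": 0,"ty": 1,"tz": 0,"wx": 0,"wy": 0,"wz": 0.05,"claw": 1}
    - {"tx": 0,"ty": 1,"tz": 0,"wx": 0,"wy": 0,"wz": 0.05,"claw": 1}
    - {"tx": 0,"ty": 1,"tz": 0,"wx": 0,"wy": 0,"wz": 0.05,"claw": 1}

```text
clock: 2.6
tool_pos: [0.5044, 0.0525, 0.3066]
eef_rot: [0.735, 0.678, -0.0, 0.0]
contact_force: [0.1, 0.7, 0.2]
opening: 1.0
finger_force: 0.0
```

drive_tool:
  targets:
    - {"tx": 0,"ty": 1,"tz": 0,"wx": 0,"wy": 0,"wz": 0.05,"claw": 1}
    - {"tx": 0,"ty": 1,"tz": 0,"wx": 0,"wy": 0,"wz": 0.05,"claw": 1}
    - {"tx": 0,"ty": 1,"tz": 0,"wx": 0,"wy": 0,"wz": 0.05,"claw": 1}
    - {"tx": 0,"ty": 1,"tz": 0,"wx": 0,"wy": 0,"wz": 0.05,"claw": 1}
    - {"tx": 0,"ty": 1,"tz": 0,"wx": 0,"wy": 0,"wz": 0.05,"claw": 1}
    - {"tx": 0,"ty": 1,"tz": 0,"wx": 0,"wy": 0,"wz": 0.05,"claw": 1}
    - {"tx": 0,"ty": 0,"tz": 0,"wx": 0,"wy": 0,"wz": 0.05,"claw": 1}
    - {"tx": 0,"ty": 0,"tz": 0,"wx": 0,"wy": 0,"wz": 0,"claw": 1}

```text
clock: 3.4
tool_pos: [0.5045, 0.2322, 0.3063]
eef_rot: [0.599, 0.801, -0.0, -0.0]
contact_force: [0.2, 0.0, 0.2]
opening: 1.0
finger_force: 0.0
```

```bash
python3 - <<'E'
from h import *
pose(); s=snap('wrist','w2'); np.savez('w2.npz',**s); print(s['cam_to_world'].round(3))
E
```

```text
t 3.4 pos [0.5045 0.2322 0.3063] close 16.45 zax [-0.001 -0.    -1.   ] open 1.0 F [0.2 0.  0.2] ff 0.0 q [-0.12  0.58 -0.65  1.69  0.41  1.01 -0.63]
[[ 0.959 -0.269 -0.088  0.483]
 [ 0.283  0.911  0.299  0.31 ]
 [-0.    -0.311  0.95   0.444]
 [ 0.     0.     0.     1.   ]]
```

View pics/w2.png

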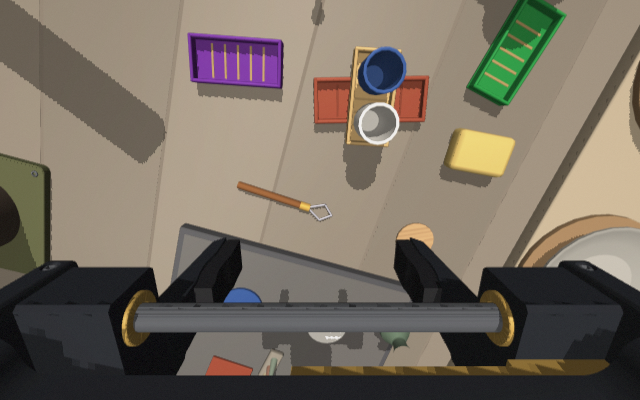

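w1 shows the shelf from above: blue disc (234,95), white disc (334,33), red slab (310,217), buff slab (397,178), cones (325,140). w2 shows the stack: tray (370,98), dish (373,95), blue rim (382,71), white rim (377,123). Measuring these.

```bash
cat >> h.py <<'E'
def rayplane(s,uv,z):
    uv=np.asarray(uv,float).reshape(-1,2);K=s['K'];T=s['cam_to_world']
    d=np.c_[(uv[:,0]-K[0,2])/K[0,0],-(uv[:,1]-K[1,2])/K[1,1],-np.ones(len(uv))]@T[:3,:3].T
    return (T[:3,3]+d*((z-T[2,3])/d[:,2])[:,None])[:,:2]
def masks(s):
    hsv=cv2.cvtColor(s['image'],cv2.COLOR_BGR2HSV);H,S,V=[hsv[...,i].astype(int) for i in range(3)]
    return {'red':((H<9)|(H>174))&(S>120)&(V>50),'buff':(H>12)&(H<28)&(S>85)&(V>110),'blue':(H>105)&(H<125)&(S>120)&(V>30),'white':(S<50)&(V>120)}
def blob(s,k,seed=None,roi=None):
    m=masks(s)[k].astype('u1')
    if roi: q=np.zeros_like(m);u0,v0,u1,v1=roi;q[v0:v1,u0:u1]=m[v0:v1,u0:u1];m=q
    cs,_=cv2.findContours(m,cv2.RETR_EXTERNAL,cv2.CHAIN_APPROX_NONE)
    if seed: cs=[c for c in cs if cv2.pointPolygonTest(c,seed,True)>-8]
    return max(cs,key=cv2.contourArea).reshape(-1,2)
def rect(P):
    c,(w,h),a=cv2.minAreaRect((P*1000).astype('f4'))
    if w<h: w,h,a=h,w,a+90
    return np.round([*c,w,h,a],1)   # mm, long angle
def circ(P):
    A=np.c_[2*P,np.ones(len(P))];b=(P**2).sum(1);x=np.linalg.lstsq(A,b,rcond=None)[0]
    rr=np.sqrt(x[2]+x[0]**2+x[1]**2);return np.round(np.r_[x[:2],rr*2]*1000,1)
E
python3 - <<'E'
from h import *
s=dict(np.load('w1.npz'));W=cloud(s)
for k,p in(('red',(310,217)),('buff',(397,178))):
    print(k,rect(rayplane(s,blob(s,k,p),.026)),'z',W[p[1],p[0],2].round(4))
for k,p in(('blue',(234,95)),('white',(334,33))):
    print(k,circ(rayplane(s,blob(s,k,p),.026)),'z',W[p[1],p[0],2].round(4))
for n,p in(('cones',(325,140)),('bowl',(455,98)),('pot',(488,193))):
    B=W[p[1]-30:p[1]+30,p[0]-30:p[0]+30].reshape(-1,3);B=B[B[:,2]>.034];print(n,B.min(0).round(3),B.max(0).round(3))
s=dict(np.load('w2.npz'));W=cloud(s)
B=W[35:160,300:445].reshape(-1,3);im=s['image'][35:160,300:445].reshape(-1,3).astype(int)
t=B[(B[:,2]>.096)&(B[:,2]<.11)];C=im[(B[:,2]>.096)&(B[:,2]<.11)]
bl=C[:,0]>C[:,2]+25
for n,q in(('blue',t[bl]),('white',t[~bl])):
    print(n,len(q),q.mean(0).round(4),cv2.minEnclosingCircle((q[:,:2]*1000).astype('f4')),rect(q[:,:2]))
for k,pl,roi in(('red',.018,(305,60,445,140)),('buff',.040,(340,38,410,155))):
    m=masks(s)[k].astype('u1');q=np.zeros_like(m);q[roi[1]:roi[3],roi[0]:roi[2]]=m[roi[1]:roi[3],roi[0]:roi[2]]
    v,u=np.nonzero(q);print(k,len(u),rect(rayplane(s,np.c_[u,v],pl)))
for n,(lo,hi) in(('trayrim',(.012,.023)),('dishrim',(.033,.045))):
    q=B[(B[:,2]>lo)&(B[:,2]<hi)];print(n,len(q),rect(q[:,:2]))
print('vase');
E
```

```text
red [ 451.1 -263.9  166.9   79.    82.6] z 0.0249
buff [ 598.8 -271.8  168.7   80.    85.1] z 0.027
blue [450.2 -49.7  68.7] z 0.0259
white [ 516.6 -169.8  450.7] z 0.0274
cones [ 0.521 -0.19   0.034] [ 0.538 -0.134  0.082]
bowl [ 0.675 -0.222  0.034] [ 0.734 -0.163  0.054]
pot [ 0.68  -0.365  0.034] [ 0.726 -0.318  0.081]
blue 551 [0.543  0.3655 0.102 ] ((542.3603515625, 364.947021484375), 23.821002960205078) [542.1 365.2  46.7  45.4  16.1]
white 534 [0.5546 0.3162 0.102 ] ((548.86767578125, 338.03826904296875), 51.65533447265625) [548.2 337.9 102.9  46.6 104.8]
red 2900 [551.4 337.4 158.8  61.   17.5]
buff 1338 [549.5 337.6 123.5  61.1 102.8]
trayrim 1330 [550.3 341.6 159.7 119.5  17.6]
dishrim 966 [550.4 338.5 123.9  60.2 102.8]
vase
```

drive_tool:
  targets:
    - {"tx": 0.21,"ty": 0.33,"tz": -0.65,"wx": 0,"wy": 0,"wz": -0.01,"claw": 1}
    - {"tx": 0.21,"ty": 0.33,"tz": -0.65,"wx": 0,"wy": 0,"wz": -0.01,"claw": 1}
    - {"tx": 0.21,"ty": 0.33,"tz": -0.65,"wx": 0,"wy": 0,"wz": -0.01,"claw": 1}
    - {"tx": 0.21,"ty": 0.33,"tz": -0.65,"wx": 0,"wy": 0,"wz": -0.01,"claw": 1}
    - {"tx": 0.21,"ty": 0.33,"tz": -0.65,"wx": 0,"wy": 0,"wz": -0.01,"claw": 1}
    - {"tx": 0.21,"ty": 0.33,"tz": -0.65,"wx": 0,"wy": 0,"wz": -0.01,"claw": 1}
    - {"tx": 0.21,"ty": 0.33,"tz": -0.65,"wx": 0,"wy": 0,"wz": 0,"claw": 1}
    - {"tx": 0.2,"ty": 0.3,"tz": -0.65,"wx": 0,"wy": 0,"wz": 0,"claw": 1}

```text
clock: 4.25
tool_pos: [0.5558, 0.3089, 0.1498]
eef_rot: [0.625, 0.78, -0.0, 0.001]
contact_force: [0.4, 0.2, -0.7]
opening: 0.996
finger_force: 0.0
```

```bash
python3 - <<'E'
from h import *
pose(); s=snap('wrist','w3'); np.savez('w3.npz',**s);W=cloud(s)
B=W[:270].reshape(-1,3);im=s['image'][:270].reshape(-1,3).astype(int)
k=(B[:,2]>.096)&(B[:,2]<.108)&(abs(B[:,0]-.548)<.06)&(abs(B[:,1]-.338)<.08);t=B[k];C=im[k];bl=C[:,0]>C[:,2]+20
sep=(t[:,:2]-[.548,.338])@[-.222,.975]
for n,q in(('blue',t[sep>0.006]),('white',t[sep<-0.006])): print(n,len(q),cv2.minEnclosingCircle((q[:,:2]*1000).astype('f4')))
print(rect(t[:,:2]))
s=dict(np.load('w1.npz'));print('whitedisc',circ(rayplane(s,blob(s,'white',(334,33),(300,0,370,72)),.026)))
E
```

```text
t 4.25 pos [0.5558 0.3089 0.1498] close 12.6 zax [ 0.    -0.001 -1.   ] open 0.996 F [ 0.4  0.2 -0.7] ff 0.0 q [-0.3   0.86 -0.52  1.6   0.54  0.82 -0.83]
blue 1469 ((542.1864013671875, 365.8007507324219), 23.91796112060547)
white 1294 ((555.8097534179688, 310.5040283203125), 24.052480697631836)
[548.9 338.1 104.2  47.4 103.9]
whitedisc [604.3 -53.4  99.1]
```

View pics/w3.png

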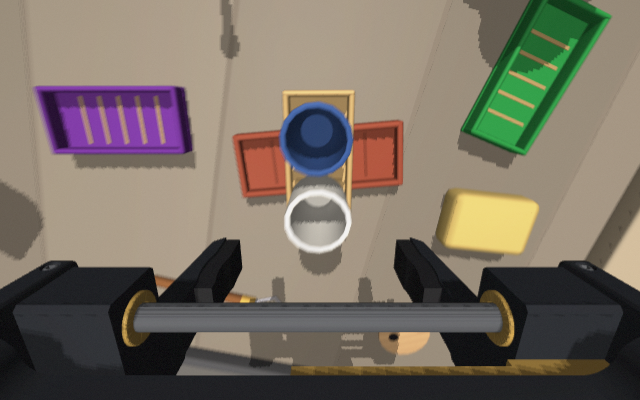

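w3 shows the white rim (318,220) centred between the open fingers and the blue one (317,138) clear beyond it. Descending and gripping.

drive_tool:
  targets:
    - {"tx": 0,"ty": 0.01,"tz": -0.33,"wx": 0,"wy": 0,"wz": 0,"claw": 1}
    - {"tx": 0,"ty": 0.01,"tz": -0.33,"wx": 0,"wy": 0,"wz": 0,"claw": 1}
    - {"tx": 0,"ty": 0.01,"tz": -0.33,"wx": 0,"wy": 0,"wz": 0,"claw": 1}
    - {"tx": 0,"ty": 0.01,"tz": -0.33,"wx": 0,"wy": 0,"wz": 0,"claw": 1}
    - {"tx": 0,"ty": 0.01,"tz": -0.33,"wx": 0,"wy": 0,"wz": 0,"claw": 1}
    - {"tx": 0,"ty": 0,"tz": -0.33,"wx": 0,"wy": 0,"wz": 0,"claw": 1}
    - {"tx": 0,"ty": 0,"tz": -0.33,"wx": 0,"wy": 0,"wz": 0,"claw": 1}
    - {"tx": 0,"ty": 0,"tz": -0.3,"wx": 0,"wy": 0,"wz": 0,"claw": 1}
  force: 12

```text
clock: 5.1
tool_pos: [0.5548, 0.3117, 0.0715]
eef_rot: [0.624, 0.781, -0.0, -0.0]
contact_force: [-0.1, -0.9, -0.5]
opening: 0.998
finger_force: 0.0
```

drive_tool:
  targets:
    - {"tx": 0,"ty": 0,"tz": 0,"wx": 0,"wy": 0,"wz": 0,"claw": 0.3}
    - {"tx": 0,"ty": 0,"tz": 0,"wx": 0,"wy": 0,"wz": 0,"claw": 0.2}
    - {"tx": 0,"ty": 0,"tz": 0,"wx": 0,"wy": 0,"wz": 0,"claw": 0}
    - {"tx": 0,"ty": 0,"tz": 0,"wx": 0,"wy": 0,"wz": 0,"claw": -0.5}
    - {"tx": 0,"ty": 0,"tz": 0,"wx": 0,"wy": 0,"wz": 0,"claw": -1}
    - {"tx": 0,"ty": 0,"tz": 0,"wx": 0,"wy": 0,"wz": 0,"claw": -1}
    - {"tx": 0,"ty": 0,"tz": 0,"wx": 0,"wy": 0,"wz": 0,"claw": -1}
    - {"tx": 0,"ty": 0,"tz": 0,"wx": 0,"wy": 0,"wz": 0,"claw": -1}
  force: 12

```text
clock: 5.9
tool_pos: [0.5549, 0.3119, 0.0727]
eef_rot: [0.624, 0.782, 0.0, 0.0]
contact_force: [-1.0, -1.0, 3.1]
opening: 0.538
finger_force: 12.0
```

drive_tool:
  targets:
    - {"tx": 0,"ty": 0,"tz": 0.3,"wx": 0,"wy": 0,"wz": 0,"claw": -1}
    - {"tx": 0,"ty": 0,"tz": 0.5,"wx": 0,"wy": 0,"wz": 0,"claw": -1}
    - {"tx": 0,"ty": 0,"tz": 0.5,"wx": 0,"wy": 0,"wz": 0,"claw": -1}
    - {"tx": 0,"ty": 0,"tz": 0.5,"wx": 0,"wy": 0,"wz": 0,"claw": -1}
    - {"tx": 0,"ty": 0,"tz": 0.5,"wx": 0,"wy": 0,"wz": 0,"claw": -1}
    - {"tx": 0,"ty": 0,"tz": 0.5,"wx": 0,"wy": 0,"wz": 0,"claw": -1}
    - {"tx": 0,"ty": 0,"tz": 0.5,"wx": 0,"wy": 0,"wz": 0,"claw": -1}
    - {"tx": 0,"ty": 0,"tz": 0.4,"wx": 0,"wy": 0,"wz": 0,"claw": -1}

```text
clock: 6.7
tool_pos: [0.5551, 0.312, 0.1851]
eef_rot: [0.624, 0.781, 0.001, 0.0]
contact_force: [0.6, 0.6, -1.7]
opening: 0.538
finger_force: 12.0
```

drive_tool:
  targets:
    - {"tx": 0.1,"ty": -0.4,"tz": 0,"wx": 0,"wy": 0,"wz": 0,"claw": -1}
    - {"tx": 0.1,"ty": -0.6,"tz": 0,"wx": 0,"wy": 0,"wz": 0,"claw": -1}
    - {"tx": 0.1,"ty": -0.8,"tz": 0,"wx": 0,"wy": 0,"wz": 0,"claw": -1}
    - {"tx": 0.1,"ty": -0.9,"tz": 0,"wx": 0,"wy": 0,"wz": 0,"claw": -1}
    - {"tx": 0.1,"ty": -0.9,"tz": 0,"wx": 0,"wy": 0,"wz": 0,"claw": -1}
    - {"tx": 0.1,"ty": -0.9,"tz": 0,"wx": 0,"wy": 0,"wz": 0,"claw": -1}
    - {"tx": 0.1,"ty": -0.9,"tz": 0,"wx": 0,"wy": 0,"wz": 0,"claw": -1}
    - {"tx": 0.1,"ty": -0.9,"tz": 0,"wx": 0,"wy": 0,"wz": 0,"claw": -1}

```text
clock: 7.5
tool_pos: [0.5786, 0.1201, 0.1827]
eef_rot: [0.624, 0.781, -0.001, -0.0]
contact_force: [0.2, -1.1, -1.0]
opening: 0.536
finger_force: 12.0
```

drive_tool:
  targets:
    - {"tx": 0.1,"ty": -0.9,"tz": 0,"wx": 0,"wy": 0,"wz": 0,"claw": -1}
    - {"tx": 0.1,"ty": -0.9,"tz": 0,"wx": 0,"wy": 0,"wz": 0,"claw": -1}
    - {"tx": 0.1,"ty": -0.9,"tz": 0,"wx": 0,"wy": 0,"wz": 0,"claw": -1}
    - {"tx": 0.1,"ty": -0.9,"tz": 0,"wx": 0,"wy": 0,"wz": 0,"claw": -1}
    - {"tx": 0.1,"ty": -0.8,"tz": 0,"wx": 0,"wy": 0,"wz": 0,"claw": -1}
    - {"tx": 0.1,"ty": -0.7,"tz": 0,"wx": 0,"wy": 0,"wz": 0,"claw": -1}
    - {"tx": 0.05,"ty": -0.4,"tz": 0,"wx": 0,"wy": 0,"wz": 0,"claw": -1}
    - {"tx": 0,"ty": -0.2,"tz": 0,"wx": 0,"wy": 0,"wz": 0,"claw": -1}

```text
clock: 8.3
tool_pos: [0.598, -0.0504, 0.1828]
eef_rot: [0.625, 0.781, -0.001, -0.0]
contact_force: [-0.7, -0.1, -0.6]
opening: 0.538
finger_force: 12.0
```

```bash
python3 - <<'E'
from h import *
pose(); s=snap('wrist','w4'); np.savez('w4.npz',**s)
s=snap('top','t4'); np.savez('t4.npz',**s);W=cloud(s)
B=W[135:170,330:360].reshape(-1,3);B=B[B[:,2]>.04];print('vase',B.min(0).round(3),B.max(0).round(3))
E
```

```text
t 8.3 pos [ 0.598  -0.0504  0.1828] close 12.66 zax [-0.001 -0.001 -1.   ] open 0.538 F [-0.7 -0.1 -0.6] ff 12.0 q [ 0.33  0.79 -0.59  1.69  0.56  0.84 -0.29]
vase [ 0.62  -0.019  0.042] [0.727 0.032 0.285]
```

View pics/w4.png

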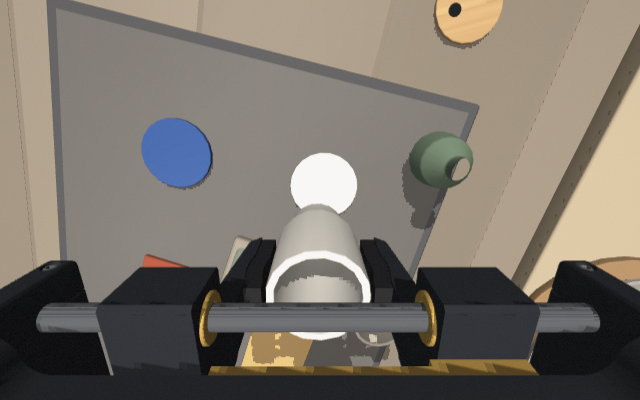

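w4 shows the white disc at (323,183), partly behind the held beaker (318,290), the blue disc (177,153) and the vase (441,160), which is clear of the fingers.

```bash
python3 - <<'E'
from h import *
s=dict(np.load('w4.npz'))
c=blob(s,'blue',(177,153));print('blue',circ(rayplane(s,c,.026)))
g=s['image'][150:205,280:365].astype(int).min(2)>190
m=np.zeros((400,640),'u1');m[150:205,280:365]=g
c=max(cv2.findContours(m,0,cv2.CHAIN_APPROX_NONE)[0],key=cv2.contourArea).reshape(-1,2);c=c[c[:,1]<200]
print('white',len(c),circ(rayplane(s,c,.026)))
s=dict(np.load('w1.npz'));g=s['image'][0:75,300:370].astype(int).min(2)>190
m=np.zeros((400,640),'u1');m[0:75,300:370]=g
c=max(cv2.findContours(m,0,cv2.CHAIN_APPROX_NONE)[0],key=cv2.contourArea).reshape(-1,2);print('w1 white',circ(rayplane(s,c,.026)))
W=cloud(dict(np.load('w4.npz')))[125:195,405:478].reshape(-1,3);W=W[W[:,2]>.04];print('vase',W.min(0).round(3),W.max(0).round(3))
E
```

```text
blue [449.9 -49.8  69.9]
white 122 [605.4 -50.1  69.7]
w1 white [606.2 -48.8  70. ]
vase [ 0.679 -0.02   0.041] [0.728 0.032 0.106]
```

drive_tool:
  targets:
    - {"tx": 0.12,"ty": 0.03,"tz": -0.4,"wx": 0,"wy": 0,"wz": 0,"claw": -1}
    - {"tx": 0.12,"ty": 0.03,"tz": -0.5,"wx": 0,"wy": 0,"wz": 0,"claw": -1}
    - {"tx": 0,"ty": 0,"tz": -0.5,"wx": 0,"wy": 0,"wz": 0,"claw": -1}
    - {"tx": 0,"ty": 0,"tz": -0.5,"wx": 0,"wy": 0,"wz": 0,"claw": -1}
    - {"tx": 0,"ty": 0,"tz": -0.5,"wx": 0,"wy": 0,"wz": 0,"claw": -1}
    - {"tx": 0,"ty": 0,"tz": -0.5,"wx": 0,"wy": 0,"wz": 0,"claw": -1}
    - {"tx": 0,"ty": 0,"tz": -0.4,"wx": 0,"wy": 0,"wz": 0,"claw": -1}
    - {"tx": 0,"ty": 0,"tz": -0.15,"wx": 0,"wy": 0,"wz": 0,"claw": -1}

```text
clock: 9.2
tool_pos: [0.6048, -0.0465, 0.0782]
eef_rot: [0.624, 0.782, -0.001, -0.001]
contact_force: [0.1, -0.3, -1.2]
opening: 0.54
finger_force: 12.0
```

drive_tool:
  targets:
    - {"tx": 0,"ty": 0,"tz": -0.04,"wx": 0,"wy": 0,"wz": 0,"claw": -1}
    - {"tx": 0,"ty": 0,"tz": -0.04,"wx": 0,"wy": 0,"wz": 0,"claw": -1}
    - {"tx": 0,"ty": 0,"tz": -0.04,"wx": 0,"wy": 0,"wz": 0,"claw": -1}
    - {"tx": 0,"ty": 0,"tz": -0.02,"wx": 0,"wy": 0,"wz": 0,"claw": -1}
    - {"tx": 0,"ty": 0,"tz": 0,"wx": 0,"wy": 0,"wz": 0,"claw": -1}
    - {"tx": 0,"ty": 0,"tz": 0,"wx": 0,"wy": 0,"wz": 0,"claw": -1}
    - {"tx": 0,"ty": 0,"tz": 0,"wx": 0,"wy": 0,"wz": 0,"claw": -1}
    - {"tx": 0,"ty": 0,"tz": 0,"wx": 0,"wy": 0,"wz": 0,"claw": -1}

```text
clock: 10.0
tool_pos: [0.6057, -0.0464, 0.0758]
eef_rot: [0.624, 0.781, 0.0, 0.0]
contact_force: [-0.2, 0.2, -0.5]
opening: 0.536
finger_force: 12.0
```

drive_tool:
  targets:
    - {"tx": 0,"ty": -0.05,"tz": 0,"wx": 0,"wy": 0,"wz": 0,"claw": -1}
    - {"tx": 0,"ty": 0,"tz": -0.02,"wx": 0,"wy": 0,"wz": 0,"claw": -1}
    - {"tx": 0,"ty": 0,"tz": -0.02,"wx": 0,"wy": 0,"wz": 0,"claw": -1}
    - {"tx": 0,"ty": 0,"tz": -0.02,"wx": 0,"wy": 0,"wz": 0,"claw": -1}
    - {"tx": 0,"ty": 0,"tz": 0,"wx": 0,"wy": 0,"wz": 0,"claw": -1}
    - {"tx": 0,"ty": 0,"tz": 0,"wx": 0,"wy": 0,"wz": 0,"claw": -1}
    - {"tx": 0,"ty": 0,"tz": 0,"wx": 0,"wy": 0,"wz": 0,"claw": -1}
    - {"tx": 0,"ty": 0,"tz": 0,"wx": 0,"wy": 0,"wz": 0,"claw": -1}

```text
clock: 10.8
tool_pos: [0.6057, -0.0472, 0.0756]
eef_rot: [0.624, 0.782, 0.0, 0.0]
contact_force: [-3.3, 0.3, 12.8]
opening: 0.537
finger_force: 12.0
```

```bash
python3 - <<'E'
from h import *
pose()
E
```

```text
t 10.8 pos [ 0.6057 -0.0472  0.0756] close 12.82 zax [ 0.001  0.    -1.   ] open 0.537 F [-3.3  0.3 12.8] ff 12.0 q [ 0.27  0.94 -0.49  1.73  0.68  0.65 -0.38]
```

drive_tool:
  targets:
    - {"tx": 0,"ty": 0,"tz": 0.02,"wx": 0,"wy": 0,"wz": 0,"claw": -1}
    - {"tx": 0,"ty": 0,"tz": 0.01,"wx": 0,"wy": 0,"wz": 0,"claw": -1}
    - {"tx": 0,"ty": 0,"tz": 0,"wx": 0,"wy": 0,"wz": 0,"claw": 0.2}
    - {"tx": 0,"ty": 0,"tz": 0,"wx": 0,"wy": 0,"wz": 0,"claw": 0.3}
    - {"tx": 0,"ty": 0,"tz": 0,"wx": 0,"wy": 0,"wz": 0,"claw": 0.5}
    - {"tx": 0,"ty": 0,"tz": 0,"wx": 0,"wy": 0,"wz": 0,"claw": 0.6}
    - {"tx": 0,"ty": 0,"tz": 0,"wx": 0,"wy": 0,"wz": 0,"claw": 0.6}
    - {"tx": 0,"ty": 0,"tz": 0.1,"wx": 0,"wy": 0,"wz": 0,"claw": 0.6}

```text
clock: 11.6
tool_pos: [0.6053, -0.048, 0.0775]
eef_rot: [0.624, 0.782, -0.0, -0.0]
contact_force: [-0.1, 0.0, -0.4]
opening: 0.802
finger_force: 0.0
```

drive_tool:
  targets:
    - {"tx": 0,"ty": 0,"tz": 0.5,"wx": 0,"wy": 0,"wz": 0,"claw": 0.6}
    - {"tx": 0,"ty": 0,"tz": 0.6,"wx": 0,"wy": 0,"wz": 0,"claw": 0.6}
    - {"tx": 0,"ty": 0,"tz": 0.6,"wx": 0,"wy": 0,"wz": 0,"claw": 0.6}
    - {"tx": 0,"ty": 0,"tz": 0.6,"wx": 0,"wy": 0,"wz": 0,"claw": 1}
    - {"tx": -0.1,"ty": 0.8,"tz": 0.2,"wx": 0,"wy": 0,"wz": 0,"claw": 1}
    - {"tx": -0.1,"ty": 0.8,"tz": 0.1,"wx": 0,"wy": 0,"wz": 0,"claw": 1}
    - {"tx": -0.1,"ty": 0.8,"tz": 0,"wx": 0,"wy": 0,"wz": 0,"claw": 1}
    - {"tx": -0.1,"ty": 0.8,"tz": 0,"wx": 0,"wy": 0,"wz": 0,"claw": 1}

```text
clock: 12.4
tool_pos: [0.5939, 0.0491, 0.1574]
eef_rot: [0.624, 0.781, 0.001, 0.001]
contact_force: [-0.3, 0.8, -0.6]
opening: 1.001
finger_force: 0.0
```

drive_tool:
  targets:
    - {"tx": -0.2,"ty": 1,"tz": 0,"wx": 0,"wy": 0,"wz": 0,"claw": 1}
    - {"tx": -0.2,"ty": 1,"tz": 0,"wx": 0,"wy": 0,"wz": 0,"claw": 1}
    - {"tx": -0.2,"ty": 1,"tz": 0,"wx": 0,"wy": 0,"wz": 0,"claw": 1}
    - {"tx": -0.2,"ty": 1,"tz": 0,"wx": 0,"wy": 0,"wz": 0,"claw": 1}
    - {"tx": -0.2,"ty": 1,"tz": 0,"wx": 0,"wy": 0,"wz": 0,"claw": 1}
    - {"tx": -0.2,"ty": 1,"tz": 0,"wx": 0,"wy": 0,"wz": 0,"claw": 1}
    - {"tx": -0.2,"ty": 1,"tz": 0,"wx": 0,"wy": 0,"wz": 0,"claw": 1}
    - {"tx": -0.2,"ty": 1,"tz": 0,"wx": 0,"wy": 0,"wz": 0,"claw": 1}

```text
clock: 13.2
tool_pos: [0.5454, 0.2896, 0.1572]
eef_rot: [0.624, 0.782, 0.001, 0.0]
contact_force: [0.3, -0.3, -0.7]
opening: 1.001
finger_force: 0.0
```

```bash
cat >> h.py <<'E'
def rims(f='wrist',z0=.096,z1=.112):
    s=snap(f);W=cloud(s);k=(W[...,2]>z0)&(W[...,2]<z1)
    k[270 if f=='wrist' else 400:]=0
    c,l,st,_=cv2.connectedComponentsWithStats(k.astype('u1'))
    for i in range(1,c):
        if st[i,4]>25:
            q=W[l==i][:,:2]*1000;e=cv2.minEnclosingCircle(q.astype('f4'));print(f,st[i,:5],np.round(e[0],1),'d',round(2*e[1],1))
    return s
E
python3 - <<'E'
from h import *
pose(); rims(); s=rims('top');rims('scene'); cv2.imwrite('pics/t5.png',s['image'])
E
```

```text
t 13.2 pos [0.5454 0.2896 0.1572] close 12.81 zax [ 0.001  0.001 -1.   ] open 1.001 F [ 0.3 -0.3 -0.7] ff 0.0 q [-0.28  0.83 -0.52  1.66  0.54  0.79 -0.82]
wrist [ 301   74   73   77 1511] [542.5 365.8] d 48.1
top [525  88   7  47 140] [ 798.4 -520.5] d 135.5
top [524 137   5  11  34] [ 708.5 -509.4] d 30.8
top [526 162  25  29 109] [ 608.9 -537.3] d 101.7
top [359 174  17  17  79] [603.3 -47.4] d 47.5
top [586 189  28   1  28] [ 567.5 -705.1] d 74.6
top [605 220  14  16  68] [ 457.8 -734.6] d 44.6
top [574 223  13  18  60] [ 448.5 -648.1] d 48.1
top [109 243  17   7  36] [436.2 653.4] d 47.1
top [127 244  14  33  96] [398.2 624.2] d 88.7
top [616 249  13  15  70] [ 378.5 -754.6] d 43.1
top [104 253   7  14  49] [401.1 681.6] d 36.0
top [577 263  13  18  67] [ 338.2 -647.4] d 47.1
top [615 268   7  14  58] [ 328.4 -734.5] d 35.9
top [109 272  18   6  39] [359.3 650.3] d 47.3
top [100 293  28  58 142] [232.1 675.3] d 162.4
scene [335  49  41  16 183] [18.7  6.2] d 125.9
scene [ 74  53  31  19 159] [ 356.5 -753.4] d 94.7
scene [629  63   9   8  38] [-212.5  799.9] d 17.8
scene [113  66  15   6  58] [ 348.8 -640.2] d 37.0
scene [88 82 16 13 85] [ 451.5 -644.4] d 48.0
scene [  0 125 104  89 641] [ 720.8 -549. ] d 304.8
scene [561 147  11  29  92] [243.9 639.8] d 85.9
scene [243 180  20  19 163] [607.2 -47.2] d 50.1
scene [591 187  17   8  65] [313.9 713.9] d 30.3
scene [609 190  29   7  86] [299.6 764.6] d 68.4
scene [541 192  48  39 396] [403.7 640.8] d 97.7
scene [569 195  16  14  83] [372.5 660.8] d 35.5
scene [419 213  22  20 137] [542.9 366.7] d 49.6
scene [536 315  29  34  74] [701.  628.6] d 68.7
```

White stands on its disc within 2 mm. Next is the blue beaker at (542.3, 365.8).

drive_tool:
  targets:
    - {"tx": -0.03,"ty": 0.64,"tz": 0,"wx": 0,"wy": 0,"wz": 0,"claw": 1}
    - {"tx": -0.03,"ty": 0.64,"tz": 0,"wx": 0,"wy": 0,"wz": 0,"claw": 1}
    - {"tx": -0.03,"ty": 0.64,"tz": 0,"wx": 0,"wy": 0,"wz": 0,"claw": 1}
    - {"tx": 0,"ty": 0.62,"tz": -0.35,"wx": 0,"wy": 0,"wz": 0,"claw": 1}
    - {"tx": 0,"ty": 0,"tz": -0.7,"wx": 0,"wy": 0,"wz": 0,"claw": 1}
    - {"tx": 0,"ty": 0,"tz": -0.7,"wx": 0,"wy": 0,"wz": 0,"claw": 1}
    - {"tx": 0,"ty": 0,"tz": -0.7,"wx": 0,"wy": 0,"wz": 0,"claw": 1}
    - {"tx": 0,"ty": 0,"tz": -0.4,"wx": 0,"wy": 0,"wz": 0,"claw": 1}

```text
clock: 14.15
tool_pos: [0.5433, 0.3619, 0.0692]
eef_rot: [0.625, 0.781, -0.001, 0.0]
contact_force: [0.1, 0.2, -0.9]
opening: 1.001
finger_force: 0.0
```

drive_tool:
  targets:
    - {"tx": 0,"ty": 0,"tz": 0,"wx": 0,"wy": 0,"wz": 0,"claw": 0.3}
    - {"tx": 0,"ty": 0,"tz": 0,"wx": 0,"wy": 0,"wz": 0,"claw": 0.2}
    - {"tx": 0,"ty": 0,"tz": 0,"wx": 0,"wy": 0,"wz": 0,"claw": 0}
    - {"tx": 0,"ty": 0,"tz": 0,"wx": 0,"wy": 0,"wz": 0,"claw": -0.5}
    - {"tx": 0,"ty": 0,"tz": 0,"wx": 0,"wy": 0,"wz": 0,"claw": -1}
    - {"tx": 0,"ty": 0,"tz": 0,"wx": 0,"wy": 0,"wz": 0,"claw": -1}
    - {"tx": 0,"ty": 0,"tz": 0,"wx": 0,"wy": 0,"wz": 0,"claw": -1}
    - {"tx": 0,"ty": 0,"tz": 0,"wx": 0,"wy": 0,"wz": 0,"claw": -1}
  force: 12

```text
clock: 14.95
tool_pos: [0.543, 0.3645, 0.0709]
eef_rot: [0.624, 0.782, 0.0, 0.0]
contact_force: [-1.7, -0.8, 5.2]
opening: 0.529
finger_force: 12.0
```

```bash
python3 - <<'E'
from h import *
pose()
E
```

```text
t 14.95 pos [0.543  0.3645 0.0709] close 12.8 zax [ 0.  0. -1.] open 0.529 F [-1.7 -0.8  5.2] ff 12.0 q [-0.42  0.98 -0.45  1.58  0.59  0.72 -0.93]
```

drive_tool:
  targets:
    - {"tx": 0,"ty": 0,"tz": 0.3,"wx": 0,"wy": 0,"wz": 0,"claw": -1}
    - {"tx": 0,"ty": 0,"tz": 0.5,"wx": 0,"wy": 0,"wz": 0,"claw": -1}
    - {"tx": 0,"ty": 0,"tz": 0.5,"wx": 0,"wy": 0,"wz": 0,"claw": -1}
    - {"tx": 0,"ty": 0,"tz": 0.5,"wx": 0,"wy": 0,"wz": 0,"claw": -1}
    - {"tx": 0,"ty": 0,"tz": 0.5,"wx": 0,"wy": 0,"wz": 0,"claw": -1}
    - {"tx": 0,"ty": 0,"tz": 0.5,"wx": 0,"wy": 0,"wz": 0,"claw": -1}
    - {"tx": 0,"ty": 0,"tz": 0.5,"wx": 0,"wy": 0,"wz": 0,"claw": -1}
    - {"tx": 0,"ty": 0,"tz": 0.4,"wx": 0,"wy": 0,"wz": 0,"claw": -1}

```text
clock: 15.75
tool_pos: [0.5431, 0.3645, 0.183]
eef_rot: [0.624, 0.781, 0.001, 0.0]
contact_force: [0.5, -0.4, -1.1]
opening: 0.531
finger_force: 11.9
```

drive_tool:
  targets:
    - {"tx": -0.2,"ty": -0.4,"tz": 0,"wx": 0,"wy": 0,"wz": 0,"claw": -1}
    - {"tx": -0.2,"ty": -0.7,"tz": 0,"wx": 0,"wy": 0,"wz": 0,"claw": -1}
    - {"tx": -0.2,"ty": -0.9,"tz": 0,"wx": 0,"wy": 0,"wz": 0,"claw": -1}
    - {"tx": -0.2,"ty": -1,"tz": 0,"wx": 0,"wy": 0,"wz": 0,"claw": -1}
    - {"tx": -0.2,"ty": -1,"tz": 0,"wx": 0,"wy": 0,"wz": 0,"claw": -1}
    - {"tx": -0.2,"ty": -1,"tz": 0,"wx": 0,"wy": 0,"wz": 0,"claw": -1}
    - {"tx": -0.2,"ty": -1,"tz": 0,"wx": 0,"wy": 0,"wz": 0,"claw": -1}
    - {"tx": -0.2,"ty": -1,"tz": 0,"wx": 0,"wy": 0,"wz": 0,"claw": -1}

```text
clock: 16.55
tool_pos: [0.4948, 0.1531, 0.1819]
eef_rot: [0.624, 0.782, 0.0, 0.0]
contact_force: [0.3, 0.0, -0.8]
opening: 0.532
finger_force: 11.9
```

drive_tool:
  targets:
    - {"tx": -0.2,"ty": -1,"tz": 0,"wx": 0,"wy": 0,"wz": 0,"claw": -1}
    - {"tx": -0.2,"ty": -1,"tz": 0,"wx": 0,"wy": 0,"wz": 0,"claw": -1}
    - {"tx": -0.2,"ty": -1,"tz": 0,"wx": 0,"wy": 0,"wz": 0,"claw": -1}
    - {"tx": -0.2,"ty": -1,"tz": 0,"wx": 0,"wy": 0,"wz": 0,"claw": -1}
    - {"tx": -0.2,"ty": -1,"tz": 0,"wx": 0,"wy": 0,"wz": 0,"claw": -1}
    - {"tx": -0.2,"ty": -0.9,"tz": 0,"wx": 0,"wy": 0,"wz": 0,"claw": -1}
    - {"tx": -0.2,"ty": -0.6,"tz": 0,"wx": 0,"wy": 0,"wz": 0,"claw": -1}
    - {"tx": -0.1,"ty": -0.34,"tz": 0,"wx": 0,"wy": 0,"wz": 0,"claw": -1}

```text
clock: 17.35
tool_pos: [0.4494, -0.0529, 0.1816]
eef_rot: [0.625, 0.781, -0.001, 0.0]
contact_force: [-0.1, -0.2, -0.2]
opening: 0.531
finger_force: 11.9
```

drive_tool:
  targets:
    - {"tx": 0,"ty": 0,"tz": -0.4,"wx": 0,"wy": 0,"wz": 0,"claw": -1}
    - {"tx": 0,"ty": 0,"tz": -0.5,"wx": 0,"wy": 0,"wz": 0,"claw": -1}
    - {"tx": 0,"ty": 0,"tz": -0.5,"wx": 0,"wy": 0,"wz": 0,"claw": -1}
    - {"tx": 0,"ty": 0,"tz": -0.5,"wx": 0,"wy": 0,"wz": 0,"claw": -1}
    - {"tx": 0,"ty": 0,"tz": -0.5,"wx": 0,"wy": 0,"wz": 0,"claw": -1}
    - {"tx": 0,"ty": 0,"tz": -0.5,"wx": 0,"wy": 0,"wz": 0,"claw": -1}
    - {"tx": 0,"ty": 0,"tz": -0.4,"wx": 0,"wy": 0,"wz": 0,"claw": -1}
    - {"tx": 0,"ty": 0,"tz": -0.15,"wx": 0,"wy": 0,"wz": 0,"claw": -1}

```text
clock: 18.15
tool_pos: [0.4503, -0.05, 0.0772]
eef_rot: [0.623, 0.782, 0.0, -0.0]
contact_force: [-0.3, -0.6, -1.2]
opening: 0.532
finger_force: 11.9
```

```bash
python3 - <<'E'
from h import *
pose(); s=snap('top');W=cloud(s);snap('scene','s6')
E
```

```text
t 18.15 pos [ 0.4503 -0.05    0.0772] close 12.89 zax [-0.  0. -1.] open 0.532 F [-0.3 -0.6 -1.2] ff 11.9 q [ 0.17  0.81 -0.26  2.2   0.9   0.24 -0.67]
```

View pics/s6.png

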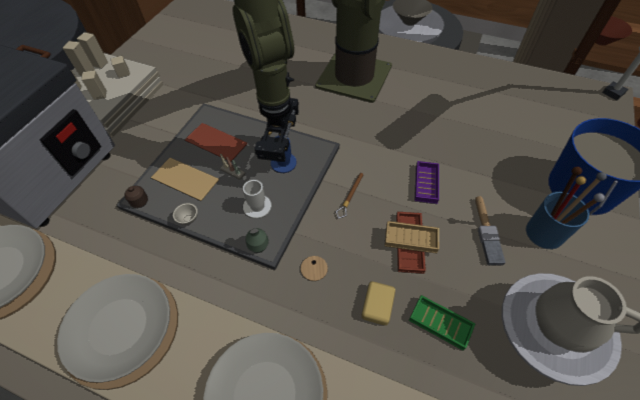

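The scene view shows the white beaker on its disc (257,200), the gripper over the blue disc (283,162) and the empty dish (413,237) still on the tray. Lowering gently.

drive_tool:
  targets:
    - {"tx": 0,"ty": 0,"tz": -0.03,"wx": 0,"wy": 0,"wz": 0,"claw": -1}
    - {"tx": 0,"ty": 0,"tz": -0.03,"wx": 0,"wy": 0,"wz": 0,"claw": -1}
    - {"tx": 0,"ty": 0,"tz": -0.02,"wx": 0,"wy": 0,"wz": 0,"claw": -1}
    - {"tx": 0,"ty": 0,"tz": -0.02,"wx": 0,"wy": 0,"wz": 0,"claw": -1}
    - {"tx": 0,"ty": 0,"tz": 0,"wx": 0,"wy": 0,"wz": 0,"claw": -1}
    - {"tx": 0,"ty": 0,"tz": 0,"wx": 0,"wy": 0,"wz": 0,"claw": -1}
    - {"tx": 0,"ty": 0,"tz": 0,"wx": 0,"wy": 0,"wz": 0,"claw": -1}
    - {"tx": 0,"ty": 0,"tz": 0,"wx": 0,"wy": 0,"wz": 0,"claw": -1}

```text
clock: 19.05
tool_pos: [0.4499, -0.0509, 0.0749]
eef_rot: [0.624, 0.781, 0.0, 0.0]
contact_force: [0.3, 0.4, -0.4]
opening: 0.529
finger_force: 11.9
```

drive_tool:
  targets:
    - {"tx": 0,"ty": 0,"tz": -0.02,"wx": 0,"wy": 0,"wz": 0,"claw": -1}
    - {"tx": 0,"ty": 0,"tz": -0.02,"wx": 0,"wy": 0,"wz": 0,"claw": -1}
    - {"tx": 0,"ty": 0,"tz": -0.01,"wx": 0,"wy": 0,"wz": 0,"claw": -1}
    - {"tx": 0,"ty": 0,"tz": 0,"wx": 0,"wy": 0,"wz": 0,"claw": -1}
    - {"tx": 0,"ty": 0,"tz": 0,"wx": 0,"wy": 0,"wz": 0,"claw": -1}
    - {"tx": 0,"ty": 0,"tz": 0,"wx": 0,"wy": 0,"wz": 0,"claw": -1}
    - {"tx": 0,"ty": 0,"tz": 0,"wx": 0,"wy": 0,"wz": 0,"claw": -1}
    - {"tx": 0,"ty": 0,"tz": 0,"wx": 0,"wy": 0,"wz": 0,"claw": -1}

```text
clock: 19.85
tool_pos: [0.4499, -0.0509, 0.0737]
eef_rot: [0.624, 0.782, 0.0, 0.0]
contact_force: [-1.5, -0.2, 5.2]
opening: 0.531
finger_force: 12.1
```

drive_tool:
  targets:
    - {"tx": 0,"ty": 0,"tz": 0.01,"wx": 0,"wy": 0,"wz": 0,"claw": -1}
    - {"tx": 0,"ty": 0,"tz": 0,"wx": 0,"wy": 0,"wz": 0,"claw": 0.2}
    - {"tx": 0,"ty": 0,"tz": 0,"wx": 0,"wy": 0,"wz": 0,"claw": 0.3}
    - {"tx": 0,"ty": 0,"tz": 0,"wx": 0,"wy": 0,"wz": 0,"claw": 0.5}
    - {"tx": 0,"ty": 0,"tz": 0,"wx": 0,"wy": 0,"wz": 0,"claw": 0.7}
    - {"tx": 0,"ty": 0,"tz": 0,"wx": 0,"wy": 0,"wz": 0,"claw": 0.8}
    - {"tx": 0,"ty": 0,"tz": 0,"wx": 0,"wy": 0,"wz": 0,"claw": 0.8}
    - {"tx": 0,"ty": 0,"tz": 0.1,"wx": 0,"wy": 0,"wz": 0,"claw": 0.8}

```text
clock: 20.65
tool_pos: [0.4497, -0.0509, 0.0765]
eef_rot: [0.624, 0.782, -0.0, -0.0]
contact_force: [-1.3, -0.1, -0.7]
opening: 0.9
finger_force: 0.0
```

drive_tool:
  targets:
    - {"tx": 0,"ty": 0,"tz": 0.5,"wx": 0,"wy": 0,"wz": 0,"claw": 0.8}
    - {"tx": 0,"ty": 0,"tz": 0.8,"wx": 0,"wy": 0,"wz": 0,"claw": 0.8}
    - {"tx": 0,"ty": 0,"tz": 0.8,"wx": 0,"wy": 0,"wz": 0,"claw": 0.8}
    - {"tx": 0,"ty": 0,"tz": 0.8,"wx": 0,"wy": 0,"wz": 0,"claw": 1}
    - {"tx": 0.2,"ty": 0.7,"tz": 0.5,"wx": 0,"wy": 0,"wz": 0,"claw": 1}
    - {"tx": 0.2,"ty": 1,"tz": 0.2,"wx": 0,"wy": 0,"wz": 0,"claw": 1}
    - {"tx": 0.2,"ty": 1,"tz": 0,"wx": 0,"wy": 0,"wz": 0,"claw": 1}
    - {"tx": 0.2,"ty": 1,"tz": 0,"wx": 0,"wy": 0,"wz": 0,"claw": 1}

```text
clock: 21.45
tool_pos: [0.4741, 0.0609, 0.1852]
eef_rot: [0.624, 0.781, 0.0, 0.0]
contact_force: [0.3, 0.3, -0.2]
opening: 0.999
finger_force: 0.0
```

drive_tool:
  targets:
    - {"tx": 0.2,"ty": 1,"tz": 0,"wx": 0,"wy": 0,"wz": 0,"claw": 1}
    - {"tx": 0.2,"ty": 1,"tz": 0,"wx": 0,"wy": 0,"wz": 0,"claw": 1}
    - {"tx": 0.2,"ty": 1,"tz": 0,"wx": 0,"wy": 0,"wz": 0,"claw": 1}
    - {"tx": 0.2,"ty": 1,"tz": 0,"wx": 0,"wy": 0,"wz": 0,"claw": 1}
    - {"tx": 0.2,"ty": 1,"tz": 0,"wx": 0,"wy": 0,"wz": 0,"claw": 1}
    - {"tx": 0.2,"ty": 0.8,"tz": 0,"wx": 0,"wy": 0,"wz": 0,"claw": 1}
    - {"tx": 0.2,"ty": 0.6,"tz": 0,"wx": 0,"wy": 0,"wz": 0,"claw": 1}
    - {"tx": 0.2,"ty": 0.3,"tz": 0,"wx": 0,"wy": 0,"wz": 0,"claw": 1}

```text
clock: 22.25
tool_pos: [0.5215, 0.2632, 0.1849]
eef_rot: [0.623, 0.782, 0.0, -0.001]
contact_force: [-0.4, -0.7, -0.5]
opening: 0.998
finger_force: 0.0
```

```bash
python3 - <<'E'
from h import *
pose(); s=snap('wrist','w7'); np.savez('w7.npz',**s);W=cloud(s)
def show(s,c,z0,z1,roi=None):
    W=cloud(s);k=(W[...,2]>z0)&(W[...,2]<z1)&(np.hypot(W[...,0]-c[0],W[...,1]-c[1])<.1);q=W[k][:,:2];return len(q),rect(q)
print('dish rim',show(s,(.55,.338),.034,.046))
v,u=np.nonzero(masks(s)['buff']&(np.hypot(W[...,0]-.55,W[...,1]-.338)<.085)&(W[...,2]>.02));print('dish ray',rect(rayplane(s,np.c_[u,v],.04)))
k=(W[...,2]>.010)&(W[...,2]<.022)&(np.hypot(W[...,0]-.55,W[...,1]-.338)<.1)&masks(s)['red'];print('tray',rect(W[k][:,:2]))
for f in('top','scene'):
    W=cloud(snap(f))
    for c in((.45,-.0495),(.605,-.049)):
        k=(W[...,2]>.096)&(W[...,2]<.112)&(np.hypot(W[...,0]-c[0],W[...,1]-c[1])<.05);e=cv2.minEnclosingCircle((W[k][:,:2]*1000).astype('f4'));print(f,k.sum(),e)
E
```

```text
t 22.25 pos [0.5215 0.2632 0.1849] close 12.94 zax [-0.     0.001 -1.   ] open 0.998 F [-0.4 -0.7 -0.5] ff 0.0 q [-0.23  0.76 -0.55  1.74  0.53  0.79 -0.82]
dish rim (2201, array([550.5, 338.4, 123. ,  60.2, 102.9]))
dish ray [716.3 227.3 382.2 381.5   5.5]
tray [551.9 338.1 158.5  61.5  17.4]
top 89 ((446.9143371582031, -48.343021392822266), 23.789587020874023)
top 79 ((603.8660278320312, -47.125213623046875), 24.050817489624023)
scene 134 ((450.309814453125, -48.463584899902344), 25.194156646728516)
scene 154 ((606.6696166992188, -47.22021484375), 25.339506149291992)
```

View pics/w7.png

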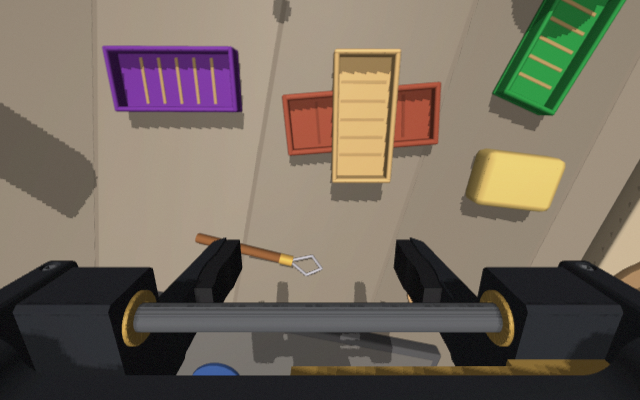

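w7 shows the empty buff dish centred at (366,116) on the red tray (362,118), undisturbed. I'm descending on the dish across its width.

drive_tool:
  targets:
    - {"tx": 0.12,"ty": 0.31,"tz": -0.3,"wx": 0,"wy": 0,"wz": 0,"claw": 1}
    - {"tx": 0.12,"ty": 0.31,"tz": -0.3,"wx": 0,"wy": 0,"wz": 0,"claw": 1}
    - {"tx": 0.12,"ty": 0.31,"tz": -0.3,"wx": 0,"wy": 0,"wz": 0,"claw": 1}
    - {"tx": 0.12,"ty": 0.31,"tz": -0.3,"wx": 0,"wy": 0,"wz": 0,"claw": 1}
    - {"tx": 0.12,"ty": 0.31,"tz": -0.3,"wx": 0,"wy": 0,"wz": 0,"claw": 1}
    - {"tx": 0.12,"ty": 0.31,"tz": -0.3,"wx": 0,"wy": 0,"wz": 0,"claw": 1}
    - {"tx": 0.12,"ty": 0.31,"tz": -0.3,"wx": 0,"wy": 0,"wz": 0,"claw": 1}
    - {"tx": 0.12,"ty": 0.31,"tz": -0.3,"wx": 0,"wy": 0,"wz": 0,"claw": 1}

```text
clock: 23.2
tool_pos: [0.551, 0.3363, 0.1118]
eef_rot: [0.624, 0.782, 0.0, -0.0]
contact_force: [-0.4, -0.2, 0.6]
opening: 1.0
finger_force: 0.0
```

drive_tool:
  targets:
    - {"tx": 0,"ty": 0,"tz": -0.5,"wx": 0,"wy": 0,"wz": 0,"claw": 1}
    - {"tx": 0,"ty": 0,"tz": -0.5,"wx": 0,"wy": 0,"wz": 0,"claw": 1}
    - {"tx": 0,"ty": 0,"tz": -0.5,"wx": 0,"wy": 0,"wz": 0,"claw": 1}
    - {"tx": 0,"ty": 0,"tz": -0.4,"wx": 0,"wy": 0,"wz": 0,"claw": 1}
    - {"tx": 0,"ty": 0,"tz": -0.3,"wx": 0,"wy": 0,"wz": 0,"claw": 1}
    - {"tx": 0,"ty": 0,"tz": -0.25,"wx": 0,"wy": 0,"wz": 0,"claw": 1}
    - {"tx": 0,"ty": 0,"tz": -0.2,"wx": 0,"wy": 0,"wz": 0,"claw": 1}
    - {"tx": 0,"ty": 0,"tz": -0.05,"wx": 0,"wy": 0,"wz": 0,"claw": 1}

```text
clock: 24.0
tool_pos: [0.5506, 0.3353, 0.0311]
eef_rot: [0.624, 0.782, -0.0, -0.0]
contact_force: [0.4, -0.2, -0.0]
opening: 1.0
finger_force: 0.0
```

drive_tool:
  targets:
    - {"tx": 0,"ty": 0,"tz": 0,"wx": 0,"wy": 0,"wz": 0,"claw": 0.6}
    - {"tx": 0,"ty": 0,"tz": 0,"wx": 0,"wy": 0,"wz": 0,"claw": 0.5}
    - {"tx": 0,"ty": 0,"tz": 0,"wx": 0,"wy": 0,"wz": 0,"claw": 0.3}
    - {"tx": 0,"ty": 0,"tz": 0,"wx": 0,"wy": 0,"wz": 0,"claw": 0}
    - {"tx": 0,"ty": 0,"tz": 0,"wx": 0,"wy": 0,"wz": 0,"claw": -1}
    - {"tx": 0,"ty": 0,"tz": 0,"wx": 0,"wy": 0,"wz": 0,"claw": -1}
    - {"tx": 0,"ty": 0,"tz": 0,"wx": 0,"wy": 0,"wz": 0,"claw": -1}
    - {"tx": 0,"ty": 0,"tz": 0,"wx": 0,"wy": 0,"wz": 0,"claw": -1}
  force: 15

```text
clock: 24.8
tool_pos: [0.5508, 0.3356, 0.032]
eef_rot: [0.624, 0.781, 0.0, 0.0]
contact_force: [-1.3, -0.9, 6.1]
opening: 0.681
finger_force: 15.0
```

```bash
python3 - <<'E'
from h import *
pose()
E
```

```text
t 24.8 pos [0.5508 0.3356 0.032 ] close 12.79 zax [ 0.  0. -1.] open 0.681 F [-1.3 -0.9  6.1] ff 15.0 q [-0.39  1.03 -0.43  1.62  0.64  0.64 -0.94]
```

drive_tool:
  targets:
    - {"tx": 0,"ty": 0,"tz": 0.2,"wx": 0,"wy": 0,"wz": 0,"claw": -1}
    - {"tx": 0,"ty": 0,"tz": 0.5,"wx": 0,"wy": 0,"wz": 0,"claw": -1}
    - {"tx": 0,"ty": 0,"tz": 0.7,"wx": 0,"wy": 0,"wz": 0,"claw": -1}
    - {"tx": 0,"ty": 0,"tz": 0.7,"wx": 0,"wy": 0,"wz": 0,"claw": -1}
    - {"tx": 0,"ty": 0,"tz": 0.7,"wx": 0,"wy": 0,"wz": 0,"claw": -1}
    - {"tx": 0,"ty": 0,"tz": 0.7,"wx": 0,"wy": 0,"wz": 0,"claw": -1}
    - {"tx": 0,"ty": 0,"tz": 0.6,"wx": 0,"wy": 0,"wz": 0,"claw": -1}
    - {"tx": 0,"ty": 0,"tz": 0.4,"wx": 0,"wy": 0,"wz": 0,"claw": -1}

```text
clock: 25.6
tool_pos: [0.5512, 0.3359, 0.1689]
eef_rot: [0.624, 0.781, 0.001, 0.0]
contact_force: [-0.5, 0.6, -1.5]
opening: 0.68
finger_force: 15.0
```

drive_tool:
  targets:
    - {"tx": 0,"ty": -0.4,"tz": 0,"wx": 0,"wy": 0,"wz": 0,"claw": -1}
    - {"tx": 0.07,"ty": -0.7,"tz": 0,"wx": 0,"wy": 0,"wz": 0,"claw": -1}
    - {"tx": 0.07,"ty": -0.9,"tz": 0,"wx": 0,"wy": 0,"wz": 0,"claw": -1}
    - {"tx": 0.07,"ty": -1,"tz": 0,"wx": 0,"wy": 0,"wz": 0,"claw": -1}
    - {"tx": 0.07,"ty": -1,"tz": 0,"wx": 0,"wy": 0,"wz": 0,"claw": -1}
    - {"tx": 0.07,"ty": -1,"tz": 0,"wx": 0,"wy": 0,"wz": 0,"claw": -1}
    - {"tx": 0.07,"ty": -1,"tz": 0,"wx": 0,"wy": 0,"wz": 0,"claw": -1}
    - {"tx": 0.07,"ty": -1,"tz": 0,"wx": 0,"wy": 0,"wz": 0,"claw": -1}

```text
clock: 26.4
tool_pos: [0.5646, 0.1227, 0.1657]
eef_rot: [0.624, 0.781, -0.001, -0.0]
contact_force: [0.6, 1.0, -1.4]
opening: 0.681
finger_force: 15.0
```

drive_tool:
  targets:
    - {"tx": 0.07,"ty": -1,"tz": 0,"wx": 0,"wy": 0,"wz": -0.04,"claw": -1}
    - {"tx": 0.07,"ty": -1,"tz": 0,"wx": 0,"wy": 0,"wz": -0.04,"claw": -1}
    - {"tx": 0.07,"ty": -1,"tz": 0,"wx": 0,"wy": 0,"wz": -0.04,"claw": -1}
    - {"tx": 0.07,"ty": -1,"tz": 0,"wx": 0,"wy": 0,"wz": -0.04,"claw": -1}
    - {"tx": 0.07,"ty": -1,"tz": 0,"wx": 0,"wy": 0,"wz": -0.04,"claw": -1}
    - {"tx": 0.07,"ty": -1,"tz": 0,"wx": 0,"wy": 0,"wz": -0.04,"claw": -1}
    - {"tx": 0.07,"ty": -1,"tz": 0,"wx": 0,"wy": 0,"wz": -0.04,"claw": -1}
    - {"tx": 0.07,"ty": -1,"tz": 0,"wx": 0,"wy": 0,"wz": -0.02,"claw": -1}

```text
clock: 27.2
tool_pos: [0.5808, -0.1169, 0.1657]
eef_rot: [0.739, 0.674, -0.001, -0.001]
contact_force: [-0.1, 0.1, -2.0]
opening: 0.678
finger_force: 15.0
```

drive_tool:
  targets:
    - {"tx": 0.1,"ty": -1,"tz": 0,"wx": 0,"wy": 0,"wz": 0,"claw": -1}
    - {"tx": 0.1,"ty": -1,"tz": 0,"wx": 0,"wy": 0,"wz": 0,"claw": -1}
    - {"tx": 0.1,"ty": -1,"tz": 0,"wx": 0,"wy": 0,"wz": 0,"claw": -1}
    - {"tx": 0.1,"ty": -0.9,"tz": 0,"wx": 0,"wy": 0,"wz": 0,"claw": -1}
    - {"tx": 0.1,"ty": -0.7,"tz": 0,"wx": 0,"wy": 0,"wz": 0,"claw": -1}
    - {"tx": 0,"ty": -0.4,"tz": 0,"wx": 0,"wy": 0,"wz": 0,"claw": -1}
    - {"tx": 0,"ty": -0.2,"tz": 0,"wx": 0,"wy": 0,"wz": 0,"claw": -1}
    - {"tx": 0,"ty": -0.1,"tz": 0,"wx": 0,"wy": 0,"wz": 0,"claw": -1}

```text
clock: 28.0
tool_pos: [0.5966, -0.2734, 0.1662]
eef_rot: [0.738, 0.674, -0.0, -0.001]
contact_force: [0.5, 0.1, -1.8]
opening: 0.678
finger_force: 15.0
```

```bash
python3 - <<'E'
from h import *
pose()
W=cloud(snap('scene','s8'));s=W;k=(W[...,2]>.13)&(W[...,2]<.19)&(np.hypot(W[...,0]-.597,W[...,1]+.27)<.09)
import cv2
im=cv2.imread('pics/s8.png');cv2.imwrite('pics/s8c.png',cv2.resize(im[80:280,90:330],None,fx=3,fy=3,interpolation=2))
E
```

```text
t 28.0 pos [ 0.5966 -0.2734  0.1662] close -5.19 zax [-0.001  0.001 -1.   ] open 0.678 F [ 0.5  0.1 -1.8] ff 15.0 q [ 0.64  0.87 -0.54  1.52  0.53  0.9  -0.17]
```

View pics/s8c.png

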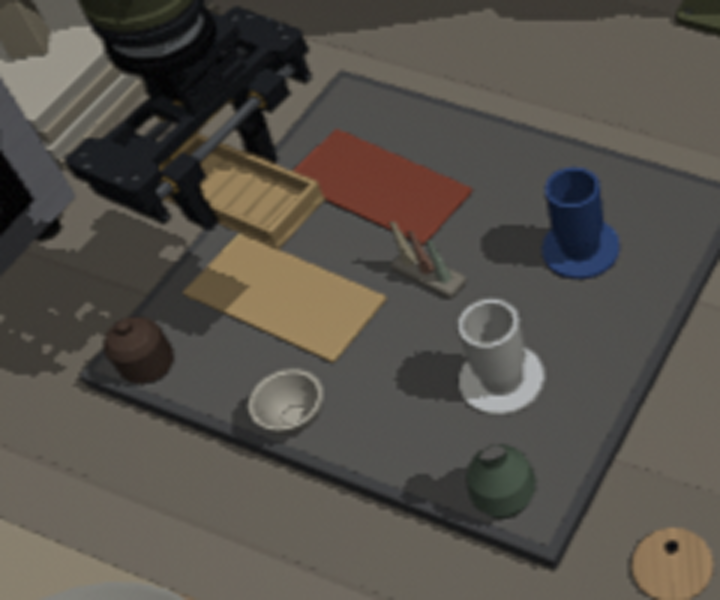

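The crop shows the dish held level above the buff slab, both beakers upright on their discs, and the cones and vase where they were. Lowering.

drive_tool:
  targets:
    - {"tx": 0.01,"ty": -0.04,"tz": -0.5,"wx": 0,"wy": 0,"wz": 0,"claw": -1}
    - {"tx": 0,"ty": 0,"tz": -0.7,"wx": 0,"wy": 0,"wz": 0,"claw": -1}
    - {"tx": 0,"ty": 0,"tz": -0.7,"wx": 0,"wy": 0,"wz": 0,"claw": -1}
    - {"tx": 0,"ty": 0,"tz": -0.7,"wx": 0,"wy": 0,"wz": 0,"claw": -1}
    - {"tx": 0,"ty": 0,"tz": -0.6,"wx": 0,"wy": 0,"wz": 0,"claw": -1}
    - {"tx": 0,"ty": 0,"tz": -0.4,"wx": 0,"wy": 0,"wz": 0,"claw": -1}
    - {"tx": 0,"ty": 0,"tz": -0.3,"wx": 0,"wy": 0,"wz": 0,"claw": -1}
    - {"tx": 0,"ty": 0,"tz": -0.15,"wx": 0,"wy": 0,"wz": 0,"claw": -1}

```text
clock: 28.85
tool_pos: [0.5974, -0.2744, 0.0443]
eef_rot: [0.738, 0.674, -0.0, -0.0]
contact_force: [-0.2, -0.0, -1.0]
opening: 0.681
finger_force: 15.0
```

drive_tool:
  targets:
    - {"tx": 0,"ty": 0,"tz": -0.04,"wx": 0,"wy": 0,"wz": 0,"claw": -1}
    - {"tx": 0,"ty": 0,"tz": -0.04,"wx": 0,"wy": 0,"wz": 0,"claw": -1}
    - {"tx": 0,"ty": 0,"tz": -0.04,"wx": 0,"wy": 0,"wz": 0,"claw": -1}
    - {"tx": 0,"ty": 0,"tz": -0.03,"wx": 0,"wy": 0,"wz": 0,"claw": -1}
    - {"tx": 0,"ty": 0,"tz": 0,"wx": 0,"wy": 0,"wz": 0,"claw": -1}
    - {"tx": 0,"ty": 0,"tz": 0,"wx": 0,"wy": 0,"wz": 0,"claw": -1}
    - {"tx": 0,"ty": 0,"tz": 0,"wx": 0,"wy": 0,"wz": 0,"claw": -1}
    - {"tx": 0,"ty": 0,"tz": 0,"wx": 0,"wy": 0,"wz": 0,"claw": -1}

```text
clock: 29.65
tool_pos: [0.5976, -0.2747, 0.0407]
eef_rot: [0.738, 0.674, 0.0, 0.0]
contact_force: [0.7, 0.4, -2.2]
opening: 0.674
finger_force: 15.0
```

drive_tool:
  targets:
    - {"tx": 0,"ty": 0,"tz": -0.02,"wx": 0,"wy": 0,"wz": 0,"claw": -1}
    - {"tx": 0,"ty": 0,"tz": -0.02,"wx": 0,"wy": 0,"wz": 0,"claw": -1}
    - {"tx": 0,"ty": 0,"tz": -0.01,"wx": 0,"wy": 0,"wz": 0,"claw": -1}
    - {"tx": 0,"ty": 0,"tz": 0,"wx": 0,"wy": 0,"wz": 0,"claw": -1}
    - {"tx": 0,"ty": 0,"tz": 0,"wx": 0,"wy": 0,"wz": 0,"claw": -1}
    - {"tx": 0,"ty": 0,"tz": 0,"wx": 0,"wy": 0,"wz": 0,"claw": -1}
    - {"tx": 0,"ty": 0,"tz": 0,"wx": 0,"wy": 0,"wz": 0,"claw": -1}
    - {"tx": 0,"ty": 0,"tz": 0,"wx": 0,"wy": 0,"wz": 0,"claw": -1}

```text
clock: 30.45
tool_pos: [0.5976, -0.2747, 0.04]
eef_rot: [0.738, 0.674, -0.0, 0.0]
contact_force: [-1.6, 0.6, 5.0]
opening: 0.679
finger_force: 15.0
```

drive_tool:
  targets:
    - {"tx": 0,"ty": 0,"tz": 0.01,"wx": 0,"wy": 0,"wz": 0,"claw": -1}
    - {"tx": 0,"ty": 0,"tz": 0,"wx": 0,"wy": 0,"wz": 0,"claw": 0.45}
    - {"tx": 0,"ty": 0,"tz": 0,"wx": 0,"wy": 0,"wz": 0,"claw": 0.6}
    - {"tx": 0,"ty": 0,"tz": 0,"wx": 0,"wy": 0,"wz": 0,"claw": 0.7}
    - {"tx": 0,"ty": 0,"tz": 0,"wx": 0,"wy": 0,"wz": 0,"claw": 0.7}
    - {"tx": 0,"ty": 0,"tz": 0,"wx": 0,"wy": 0,"wz": 0,"claw": 0.7}
    - {"tx": 0,"ty": 0,"tz": 0.1,"wx": 0,"wy": 0,"wz": 0,"claw": 0.7}
    - {"tx": 0,"ty": 0,"tz": 0.3,"wx": 0,"wy": 0,"wz": 0,"claw": 0.7}

```text
clock: 31.25
tool_pos: [0.5969, -0.2745, 0.0511]
eef_rot: [0.738, 0.674, -0.0, -0.001]
contact_force: [0.1, 0.4, -0.0]
opening: 0.851
finger_force: 0.0
```

drive_tool:
  targets:
    - {"tx": 0,"ty": 0,"tz": 0.6,"wx": 0,"wy": 0,"wz": 0,"claw": 0.7}
    - {"tx": 0,"ty": 0,"tz": 0.8,"wx": 0,"wy": 0,"wz": 0,"claw": 0.7}
    - {"tx": 0,"ty": 0,"tz": 0.8,"wx": 0,"wy": 0,"wz": 0,"claw": 1}
    - {"tx": 0,"ty": 0,"tz": 0.8,"wx": 0,"wy": 0,"wz": 0.05,"claw": 1}
    - {"tx": 0,"ty": 0.3,"tz": 0.6,"wx": 0,"wy": 0,"wz": 0.08,"claw": 1}
    - {"tx": 0,"ty": 0.6,"tz": 0.3,"wx": 0,"wy": 0,"wz": 0.08,"claw": 1}
    - {"tx": 0,"ty": 0.8,"tz": 0.1,"wx": 0,"wy": 0,"wz": 0.08,"claw": 1}
    - {"tx": 0,"ty": 1,"tz": 0,"wx": 0,"wy": 0,"wz": 0.08,"claw": 1}

```text
clock: 32.05
tool_pos: [0.5978, -0.1932, 0.1729]
eef_rot: [0.594, 0.805, 0.0, 0.001]
contact_force: [0.8, -0.2, -0.3]
opening: 1.004
finger_force: 0.0
```

drive_tool:
  targets:
    - {"tx": 0,"ty": 1,"tz": 0,"wx": 0,"wy": 0,"wz": 0.08,"claw": 1}
    - {"tx": 0,"ty": 1,"tz": 0,"wx": 0,"wy": 0,"wz": 0.08,"claw": 1}
    - {"tx": 0,"ty": 1,"tz": 0,"wx": 0,"wy": 0,"wz": 0.08,"claw": 1}
    - {"tx": 0,"ty": 1,"tz": 0,"wx": 0,"wy": 0,"wz": 0.08,"claw": 1}
    - {"tx": 0,"ty": 1,"tz": 0,"wx": 0,"wy": 0,"wz": 0.08,"claw": 1}
    - {"tx": 0,"ty": 1,"tz": 0,"wx": 0,"wy": 0,"wz": 0.08,"claw": 1}
    - {"tx": 0,"ty": 1,"tz": 0,"wx": 0,"wy": 0,"wz": 0.08,"claw": 1}
    - {"tx": 0,"ty": 1,"tz": 0,"wx": 0,"wy": 0,"wz": 0.08,"claw": 1}

```text
clock: 32.85
tool_pos: [0.5968, 0.0486, 0.172]
eef_rot: [0.294, 0.956, 0.0, -0.0]
contact_force: [0.3, -0.2, 0.6]
opening: 1.007
finger_force: 0.0
```

drive_tool:
  targets:
    - {"tx": 0,"ty": 1,"tz": 0,"wx": 0,"wy": 0,"wz": 0.1,"claw": 1}
    - {"tx": 0,"ty": 1,"tz": 0,"wx": 0,"wy": 0,"wz": 0.1,"claw": 1}
    - {"tx": 0,"ty": 1,"tz": 0,"wx": 0,"wy": 0,"wz": 0.1,"claw": 1}
    - {"tx": 0,"ty": 1,"tz": 0,"wx": 0,"wy": 0,"wz": 0.1,"claw": 1}
    - {"tx": 0,"ty": 1,"tz": 0,"wx": 0,"wy": 0,"wz": 0.1,"claw": 1}
    - {"tx": 0,"ty": 1,"tz": 0,"wx": 0,"wy": 0,"wz": 0.1,"claw": 1}
    - {"tx": 0,"ty": 1,"tz": 0,"wx": 0,"wy": 0,"wz": 0.1,"claw": 1}
    - {"tx": 0,"ty": 1,"tz": 0,"wx": 0,"wy": 0,"wz": 0.1,"claw": 1}

```text
clock: 33.65
tool_pos: [0.5965, 0.2884, 0.172]
eef_rot: [-0.12, 0.993, 0.0, -0.0]
contact_force: [0.5, 1.1, 0.3]
opening: 1.002
finger_force: 0.0
```

```bash
python3 - <<'E'
from h import *
pose(); s=snap('wrist','w9'); np.savez('w9.npz',**s)
for f in('wrist','top','scene'):
    t=s if f=='wrist' else snap(f,'9'+f);np.savez('9'+f+'.npz',**t);W=cloud(t);M=masks(t)
    k=(W[...,2]>.003)&(W[...,2]<.03)&(np.hypot(W[...,0]-.55,W[...,1]-.338)<.1)&M['red'];
    if f=='wrist':k[270:]=0
    if k.sum()>50:print(f,'tray',k.sum(),rect(W[k][:,:2]))
    if f!='wrist':
        near=(abs(W[...,0]-.597)<.07)&(abs(W[...,1]+.272)<.11)
        k=near&(W[...,2]>.041)&(W[...,2]<.055);print(f,'dish',k.sum(),rect(W[k][:,:2]))
        k=near&M['buff']&(W[...,2]<.034)&(W[...,2]>.02);print(f,'slab',k.sum(),rect(W[k][:,:2]))
E
```

```text
t 33.65 pos [0.5965 0.2884 0.172 ] close 103.8 zax [-0.  0. -1.] open 1.002 F [0.5 1.1 0.3] ff 0.0 q [-0.07  0.98 -0.94  1.49  0.85  1.11  0.62]
wrist tray 9103 [551.3 338.7 159.   61.   17.8]
top tray 662 [535.7 333.  126.7  58.4  18.2]
top dish 239 [ 595.9 -270.7  125.    60.6   84.8]
top slab 828 [ 596.7 -271.8  165.9   75.5   85.8]
scene tray 1391 [552.8 339.2 160.6  61.6  17.4]
scene dish 314 [ 592.1 -242.8  185.7   96.2  104.5]
scene slab 574 [ 583.1 -269.9  171.3   63.3   79.6]
```

View pics/w9.png

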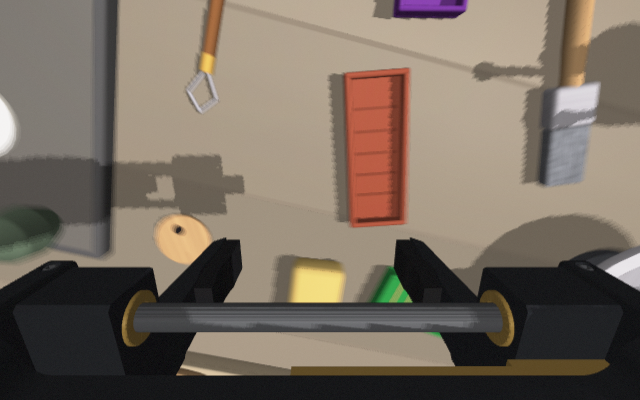

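w9 shows the lone red tray centred at (377,147), undisturbed, with the decoy purple dish at (430,5). The buff dish sits within 1 mm of its slab's centre by the top view. I'm descending on the tray.

drive_tool:
  targets:
    - {"tx": -0.19,"ty": 0.21,"tz": -0.35,"wx": 0,"wy": 0,"wz": 0.01,"claw": 1}
    - {"tx": -0.19,"ty": 0.21,"tz": -0.35,"wx": 0,"wy": 0,"wz": 0.01,"claw": 1}
    - {"tx": -0.19,"ty": 0.21,"tz": -0.35,"wx": 0,"wy": 0,"wz": 0.01,"claw": 1}
    - {"tx": -0.19,"ty": 0.21,"tz": -0.35,"wx": 0,"wy": 0,"wz": 0.01,"claw": 1}
    - {"tx": -0.19,"ty": 0.21,"tz": -0.35,"wx": 0,"wy": 0,"wz": 0.01,"claw": 1}
    - {"tx": -0.19,"ty": 0.21,"tz": -0.35,"wx": 0,"wy": 0,"wz": 0.01,"claw": 1}
    - {"tx": -0.19,"ty": 0.21,"tz": -0.35,"wx": 0,"wy": 0,"wz": 0,"claw": 1}
    - {"tx": -0.17,"ty": 0.21,"tz": -0.35,"wx": 0,"wy": 0,"wz": 0,"claw": 1}

```text
clock: 34.6
tool_pos: [0.5519, 0.3373, 0.0865]
eef_rot: [-0.148, 0.989, 0.0, -0.0]
contact_force: [-0.2, -0.0, 0.0]
opening: 0.998
finger_force: 0.0
```

drive_tool:
  targets:
    - {"tx": 0,"ty": 0,"tz": -0.5,"wx": 0,"wy": 0,"wz": 0,"claw": 1}
    - {"tx": 0,"ty": 0,"tz": -0.5,"wx": 0,"wy": 0,"wz": 0,"claw": 1}
    - {"tx": 0,"ty": 0,"tz": -0.5,"wx": 0,"wy": 0,"wz": 0,"claw": 1}
    - {"tx": 0,"ty": 0,"tz": -0.4,"wx": 0,"wy": 0,"wz": 0,"claw": 1}
    - {"tx": 0,"ty": 0,"tz": -0.3,"wx": 0,"wy": 0,"wz": 0,"claw": 1}
    - {"tx": 0,"ty": 0,"tz": -0.2,"wx": 0,"wy": 0,"wz": 0,"claw": 1}
    - {"tx": 0,"ty": 0,"tz": -0.1,"wx": 0,"wy": 0,"wz": 0,"claw": 1}
    - {"tx": 0,"ty": 0,"tz": 0,"wx": 0,"wy": 0,"wz": 0,"claw": 1}

```text
clock: 35.4
tool_pos: [0.5525, 0.3367, 0.0123]
eef_rot: [-0.148, 0.989, 0.0, -0.0]
contact_force: [0.2, -0.4, 0.4]
opening: 0.998
finger_force: 0.0
```

```bash
python3 - <<'E'
from h import *
pose()
E
```

```text
t 35.4 pos [0.5525 0.3367 0.0123] close 107.0 zax [-0.  0. -1.] open 0.998 F [ 0.2 -0.4  0.4] ff 0.0 q [-0.21  1.17 -0.82  1.6   1.06  0.88  0.41]
```

drive_tool:
  targets:
    - {"tx": 0,"ty": 0,"tz": 0,"wx": 0,"wy": 0,"wz": 0.01,"claw": 0.6}
    - {"tx": 0,"ty": 0,"tz": 0,"wx": 0,"wy": 0,"wz": 0,"claw": 0.5}
    - {"tx": 0,"ty": 0,"tz": 0,"wx": 0,"wy": 0,"wz": 0,"claw": 0.3}
    - {"tx": 0,"ty": 0,"tz": 0,"wx": 0,"wy": 0,"wz": 0,"claw": 0}
    - {"tx": 0,"ty": 0,"tz": 0,"wx": 0,"wy": 0,"wz": 0,"claw": -1}
    - {"tx": 0,"ty": 0,"tz": 0,"wx": 0,"wy": 0,"wz": 0,"claw": -1}
    - {"tx": 0,"ty": 0,"tz": 0,"wx": 0,"wy": 0,"wz": 0,"claw": -1}
    - {"tx": 0,"ty": 0,"tz": 0,"wx": 0,"wy": 0,"wz": 0,"claw": -1}
  force: 18

```text
clock: 36.2
tool_pos: [0.5526, 0.3371, 0.0129]
eef_rot: [-0.153, 0.988, 0.0, 0.0]
contact_force: [-1.4, 0.9, 3.5]
opening: 0.7
finger_force: 18.0
```

drive_tool:
  targets:
    - {"tx": 0,"ty": 0,"tz": 0.2,"wx": 0,"wy": 0,"wz": 0,"claw": -1}
    - {"tx": 0,"ty": 0,"tz": 0.5,"wx": 0,"wy": 0,"wz": 0,"claw": -1}
    - {"tx": 0,"ty": 0,"tz": 0.8,"wx": 0,"wy": 0,"wz": 0,"claw": -1}
    - {"tx": 0,"ty": 0,"tz": 0.8,"wx": 0,"wy": 0,"wz": 0,"claw": -1}
    - {"tx": 0,"ty": 0,"tz": 0.8,"wx": 0,"wy": 0,"wz": 0,"claw": -1}
    - {"tx": 0,"ty": 0,"tz": 0.8,"wx": 0,"wy": 0,"wz": 0,"claw": -1}
    - {"tx": 0,"ty": 0,"tz": 0.7,"wx": 0,"wy": 0,"wz": 0,"claw": -1}
    - {"tx": 0,"ty": 0,"tz": 0.4,"wx": 0,"wy": 0,"wz": 0,"claw": -1}

```text
clock: 37.0
tool_pos: [0.5528, 0.337, 0.165]
eef_rot: [-0.153, 0.988, 0.001, 0.001]
contact_force: [0.4, 0.3, -1.3]
opening: 0.701
finger_force: 18.0
```

```bash
python3 - <<'E'
from h import *
pose()
E
```

```text
t 37.0 pos [0.5528 0.337  0.165 ] close 107.6 zax [ 0.002  0.001 -1.   ] open 0.701 F [ 0.4  0.3 -1.3] ff 18.0 q [-0.16  0.97 -0.95  1.55  0.87  1.08  0.55]
```

drive_tool:
  targets:
    - {"tx": -0.15,"ty": -0.4,"tz": 0,"wx": 0,"wy": 0,"wz": -0.08,"claw": -1}
    - {"tx": -0.15,"ty": -0.7,"tz": 0,"wx": 0,"wy": 0,"wz": -0.08,"claw": -1}
    - {"tx": -0.15,"ty": -0.9,"tz": 0,"wx": 0,"wy": 0,"wz": -0.08,"claw": -1}
    - {"tx": -0.15,"ty": -1,"tz": 0,"wx": 0,"wy": 0,"wz": -0.08,"claw": -1}
    - {"tx": -0.15,"ty": -1,"tz": 0,"wx": 0,"wy": 0,"wz": -0.08,"claw": -1}
    - {"tx": -0.15,"ty": -1,"tz": 0,"wx": 0,"wy": 0,"wz": -0.08,"claw": -1}
    - {"tx": -0.15,"ty": -1,"tz": 0,"wx": 0,"wy": 0,"wz": -0.08,"claw": -1}
    - {"tx": -0.15,"ty": -1,"tz": 0,"wx": 0,"wy": 0,"wz": -0.08,"claw": -1}

```text
clock: 37.8
tool_pos: [0.5159, 0.1251, 0.1625]
eef_rot: [0.182, 0.983, -0.0, -0.0]
contact_force: [0.4, -0.2, -2.6]
opening: 0.701
finger_force: 18.0
```

drive_tool:
  targets:
    - {"tx": -0.15,"ty": -1,"tz": 0,"wx": 0,"wy": 0,"wz": -0.08,"claw": -1}
    - {"tx": -0.15,"ty": -1,"tz": 0,"wx": 0,"wy": 0,"wz": -0.08,"claw": -1}
    - {"tx": -0.15,"ty": -1,"tz": 0,"wx": 0,"wy": 0,"wz": -0.08,"claw": -1}
    - {"tx": -0.15,"ty": -1,"tz": 0,"wx": 0,"wy": 0,"wz": -0.08,"claw": -1}
    - {"tx": -0.15,"ty": -1,"tz": 0,"wx": 0,"wy": 0,"wz": -0.08,"claw": -1}
    - {"tx": -0.15,"ty": -1,"tz": 0,"wx": 0,"wy": 0,"wz": -0.08,"claw": -1}
    - {"tx": -0.15,"ty": -1,"tz": 0,"wx": 0,"wy": 0,"wz": -0.08,"claw": -1}
    - {"tx": -0.15,"ty": -1,"tz": 0,"wx": 0,"wy": 0,"wz": -0.08,"claw": -1}

```text
clock: 38.6
tool_pos: [0.4799, -0.1146, 0.1626]
eef_rot: [0.495, 0.869, -0.0, -0.0]
contact_force: [-0.1, 0.4, -1.2]
opening: 0.701
finger_force: 18.0
```

drive_tool:
  targets:
    - {"tx": -0.15,"ty": -1,"tz": 0,"wx": 0,"wy": 0,"wz": -0.08,"claw": -1}
    - {"tx": -0.15,"ty": -1,"tz": 0,"wx": 0,"wy": 0,"wz": -0.08,"claw": -1}
    - {"tx": -0.15,"ty": -1,"tz": 0,"wx": 0,"wy": 0,"wz": -0.08,"claw": -1}
    - {"tx": -0.15,"ty": -0.8,"tz": 0,"wx": 0,"wy": 0,"wz": -0.08,"claw": -1}
    - {"tx": -0.15,"ty": -0.6,"tz": 0,"wx": 0,"wy": 0,"wz": -0.08,"claw": -1}
    - {"tx": -0.15,"ty": -0.4,"tz": 0,"wx": 0,"wy": 0,"wz": -0.08,"claw": -1}
    - {"tx": -0.12,"ty": -0.2,"tz": 0,"wx": 0,"wy": 0,"wz": -0.08,"claw": -1}
    - {"tx": 0,"ty": 0,"tz": 0,"wx": 0,"wy": 0,"wz": -0.08,"claw": -1}

```text
clock: 39.4
tool_pos: [0.4489, -0.2643, 0.1624]
eef_rot: [0.755, 0.656, -0.0, -0.0]
contact_force: [-0.9, 0.6, -1.1]
opening: 0.698
finger_force: 18.0
```

```bash
python3 - <<'E'
from h import *
pose()
s=snap('scene','s10');W=cloud(s);k=(W[...,2]>.14)&(W[...,2]<.18)&masks(s)['red'];print(k.sum(),rect(W[k][:,:2]) if k.sum()>30 else'')
im=s['image'];cv2.imwrite('pics/s10c.png',cv2.resize(im[80:280,90:330],None,fx=3,fy=3,interpolation=2))
E
```

```text
t 39.4 pos [ 0.4489 -0.2643  0.1624] close -7.97 zax [-0.001 -0.    -1.   ] open 0.698 F [-0.9  0.6 -1.1] ff 18.0 q [ 0.75  0.72 -0.51  1.95  0.59  0.62 -0.28]
781 [ 437.    36.9 1182.7  222.7  104.8]
```

View pics/s10c.png

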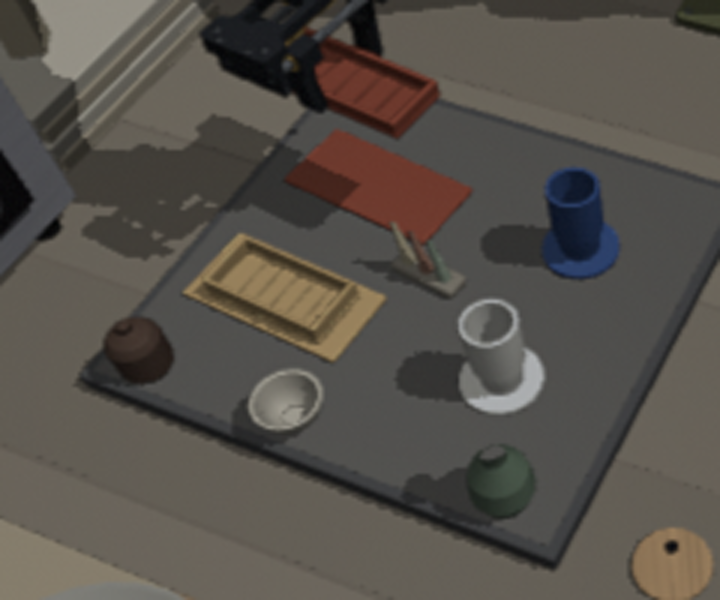

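The crop shows the tray held level over the red slab, the dish centred on the buff slab, and the beakers, cones and vase in place. Lowering.

drive_tool:
  targets:
    - {"tx": 0.03,"ty": 0.01,"tz": -0.5,"wx": 0,"wy": 0,"wz": 0,"claw": -1}
    - {"tx": 0,"ty": 0,"tz": -0.7,"wx": 0,"wy": 0,"wz": 0,"claw": -1}
    - {"tx": 0,"ty": 0,"tz": -0.7,"wx": 0,"wy": 0,"wz": 0,"claw": -1}
    - {"tx": 0,"ty": 0,"tz": -0.7,"wx": 0,"wy": 0,"wz": 0,"claw": -1}
    - {"tx": 0,"ty": 0,"tz": -0.6,"wx": 0,"wy": 0,"wz": 0,"claw": -1}
    - {"tx": 0,"ty": 0,"tz": -0.4,"wx": 0,"wy": 0,"wz": 0,"claw": -1}
    - {"tx": 0,"ty": 0,"tz": -0.25,"wx": 0,"wy": 0,"wz": 0,"claw": -1}
    - {"tx": 0,"ty": 0,"tz": -0.15,"wx": 0,"wy": 0,"wz": 0,"claw": -1}

```text
clock: 40.25
tool_pos: [0.451, -0.2627, 0.0421]
eef_rot: [0.752, 0.659, 0.0, -0.0]
contact_force: [0.6, -0.5, -2.7]
opening: 0.702
finger_force: 18.0
```

drive_tool:
  targets:
    - {"tx": 0,"ty": 0,"tz": -0.04,"wx": 0,"wy": 0,"wz": 0,"claw": -1}
    - {"tx": 0,"ty": 0,"tz": -0.04,"wx": 0,"wy": 0,"wz": 0,"claw": -1}
    - {"tx": 0,"ty": 0,"tz": -0.04,"wx": 0,"wy": 0,"wz": 0,"claw": -1}
    - {"tx": 0,"ty": 0,"tz": 0,"wx": 0,"wy": 0,"wz": 0,"claw": -1}
    - {"tx": 0,"ty": 0,"tz": 0,"wx": 0,"wy": 0,"wz": 0,"claw": -1}
    - {"tx": 0,"ty": 0,"tz": 0,"wx": 0,"wy": 0,"wz": 0,"claw": -1}
    - {"tx": 0,"ty": 0,"tz": 0,"wx": 0,"wy": 0,"wz": 0,"claw": -1}
    - {"tx": 0,"ty": 0,"tz": 0,"wx": 0,"wy": 0,"wz": 0,"claw": -1}

```text
clock: 41.05
tool_pos: [0.4508, -0.263, 0.0389]
eef_rot: [0.752, 0.659, 0.0, 0.0]
contact_force: [-0.1, 0.3, -1.6]
opening: 0.702
finger_force: 18.0
```

drive_tool:
  targets:
    - {"tx": 0,"ty": 0,"tz": -0.02,"wx": 0,"wy": 0,"wz": 0,"claw": -1}
    - {"tx": 0,"ty": 0,"tz": -0.02,"wx": 0,"wy": 0,"wz": 0,"claw": -1}
    - {"tx": 0,"ty": 0,"tz": 0,"wx": 0,"wy": 0,"wz": 0,"claw": -1}
    - {"tx": 0,"ty": 0,"tz": 0,"wx": 0,"wy": 0,"wz": 0,"claw": -1}
    - {"tx": 0,"ty": 0,"tz": 0,"wx": 0,"wy": 0,"wz": 0,"claw": -1}
    - {"tx": 0,"ty": 0,"tz": 0,"wx": 0,"wy": 0,"wz": 0,"claw": -1}
    - {"tx": 0,"ty": 0,"tz": 0,"wx": 0,"wy": 0,"wz": 0,"claw": -1}
    - {"tx": 0,"ty": 0,"tz": 0,"wx": 0,"wy": 0,"wz": 0,"claw": -1}

```text
clock: 41.85
tool_pos: [0.4508, -0.263, 0.0388]
eef_rot: [0.752, 0.659, -0.0, 0.001]
contact_force: [-1.4, 1.3, 10.5]
opening: 0.699
finger_force: 18.0
```

drive_tool:
  targets:
    - {"tx": 0,"ty": 0,"tz": 0.02,"wx": 0,"wy": 0,"wz": 0,"claw": -1}
    - {"tx": 0,"ty": 0,"tz": 0,"wx": 0,"wy": 0,"wz": 0,"claw": 0.5}
    - {"tx": 0,"ty": 0,"tz": 0,"wx": 0,"wy": 0,"wz": 0,"claw": 0.6}
    - {"tx": 0,"ty": 0,"tz": 0,"wx": 0,"wy": 0,"wz": 0,"claw": 0.7}
    - {"tx": 0,"ty": 0,"tz": 0,"wx": 0,"wy": 0,"wz": 0,"claw": 0.8}
    - {"tx": 0,"ty": 0,"tz": 0,"wx": 0,"wy": 0,"wz": 0,"claw": 0.8}
    - {"tx": 0,"ty": 0,"tz": 0.1,"wx": 0,"wy": 0,"wz": 0,"claw": 0.8}
    - {"tx": 0,"ty": 0,"tz": 0.3,"wx": 0,"wy": 0,"wz": 0,"claw": 0.8}

```text
clock: 42.65
tool_pos: [0.4504, -0.2628, 0.0501]
eef_rot: [0.752, 0.659, -0.0, -0.001]
contact_force: [0.0, 0.5, -0.0]
opening: 0.897
finger_force: 0.0
```

drive_tool:
  targets:
    - {"tx": 0,"ty": 0,"tz": 0.7,"wx": 0,"wy": 0,"wz": 0,"claw": 0.8}
    - {"tx": 0,"ty": 0,"tz": 1,"wx": 0,"wy": 0,"wz": 0,"claw": 0.8}
    - {"tx": 0,"ty": 0,"tz": 1,"wx": 0,"wy": 0,"wz": 0,"claw": 0.8}
    - {"tx": 0,"ty": 0,"tz": 1,"wx": 0,"wy": 0,"wz": 0,"claw": 0.8}
    - {"tx": 0,"ty": -0.5,"tz": 1,"wx": 0,"wy": 0,"wz": 0,"claw": 0.8}
    - {"tx": 0,"ty": -1,"tz": 1,"wx": 0,"wy": 0,"wz": 0,"claw": 0.8}
    - {"tx": 0,"ty": -1,"tz": 1,"wx": 0,"wy": 0,"wz": 0,"claw": 0.8}
    - {"tx": 0,"ty": -1,"tz": 0.5,"wx": 0,"wy": 0,"wz": 0,"claw": 0.8}

```text
clock: 43.45
tool_pos: [0.4514, -0.3693, 0.27]
eef_rot: [0.752, 0.659, 0.001, 0.002]
contact_force: [0.9, -0.1, -0.6]
opening: 0.899
finger_force: 0.0
```

drive_tool:
  targets:
    - {"tx": 0,"ty": -1,"tz": 0,"wx": 0,"wy": 0,"wz": 0,"claw": 0.8}
    - {"tx": 0,"ty": -1,"tz": 0,"wx": 0,"wy": 0,"wz": 0,"claw": 0.8}
    - {"tx": 0,"ty": -0.8,"tz": 0,"wx": 0,"wy": 0,"wz": 0,"claw": 0.8}
    - {"tx": 0,"ty": -0.4,"tz": 0,"wx": 0,"wy": 0,"wz": 0,"claw": 0.8}
    - {"tx": 0,"ty": 0,"tz": 0,"wx": 0,"wy": 0,"wz": 0,"claw": 0.8}
    - {"tx": 0,"ty": 0,"tz": 0,"wx": 0,"wy": 0,"wz": 0,"claw": 0.8}
    - {"tx": 0,"ty": 0,"tz": 0,"wx": 0,"wy": 0,"wz": 0,"claw": 0.8}
    - {"tx": 0,"ty": 0,"tz": 0,"wx": 0,"wy": 0,"wz": 0,"claw": 0.8}

```text
clock: 44.25
tool_pos: [0.4513, -0.4626, 0.2666]
eef_rot: [0.752, 0.66, 0.0, -0.0]
contact_force: [-0.3, -0.9, 0.1]
opening: 0.898
finger_force: 0.0
```

```bash
python3 - <<'E'
from h import *
pose()
for f in('wrist','top'):
    t=snap(f,'e'+f);W=cloud(t);M=masks(t)
    if f=='wrist':W[270:]=np.nan
    for n,k,c in(('dish','buff',(.597,-.272)),('tray','red',(.45,-.264))):
        near=(abs(W[...,0]-c[0])<.065)&(abs(W[...,1]-c[1])<.11)
        q=near&(W[...,2]>(.041 if n=='dish' else .0385))&(W[...,2]<.055);print(f,n,q.sum(),rect(W[q][:,:2]))
        q=near&M[k]&(W[...,2]<.034)&(W[...,2]>.02);print(f,'slab',q.sum(),rect(W[q][:,:2]))
    for c in((.45,-.0495),(.605,-.049)):
        k=(W[...,2]>.096)&(W[...,2]<.112)&(np.hypot(W[...,0]-c[0],W[...,1]-c[1])<.05)
        if k.sum()>20:print(f,'beaker',cv2.minEnclosingCircle((W[k][:,:2]*1000).astype('f4')))
E
```

```text
t 44.25 pos [ 0.4513 -0.4626  0.2666] close -7.48 zax [ 0.  0. -1.] open 0.898 F [-0.3 -0.9  0.1] ff 0.0 q [ 1.05  0.75 -0.63  1.46  0.47  1.08  0.2 ]
wrist dish 791 [ 595.2 -311.3   60.6   44.5  175. ]
wrist slab 3738 [ 593.6 -320.6   81.    74.4  174.7]
wrist tray 1049 [ 446.2 -306.    69.9   62.1   82.3]
wrist slab 4275 [ 443.5 -307.1   83.5   79.6   82.5]
top dish 232 [ 596.1 -270.3  125.1   61.1   85. ]
top slab 947 [ 595.1 -271.7  165.    75.7   84.8]
top tray 308 [ 449.3 -259.9  159.8   61.8   82.4]
top slab 912 [ 446.8 -262.9  163.    74.1   82.7]
top beaker ((447.09027099609375, -48.596397399902344), 23.78840446472168)
top beaker ((603.2937622070312, -47.42098617553711), 23.838918685913086)
```

View pics/ewrist.png

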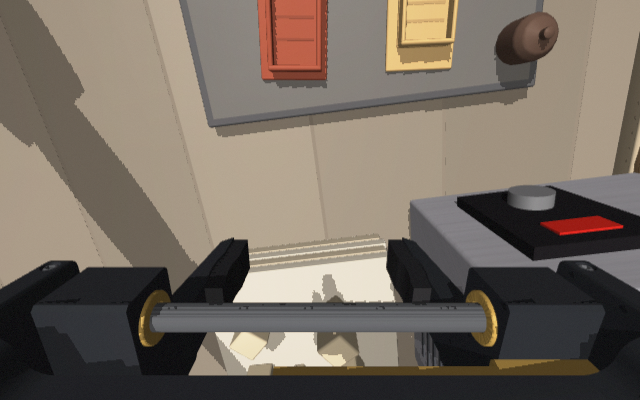

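The wrist view shows the near ends of the tray (293,70) on the red slab and the dish (427,40) on the buff slab. I'm checking the tray's margins more closely.

```bash
python3 - <<'E'
from h import *
def ext(P,a,c):
    a=np.radians(a);u=np.array([np.cos(a),np.sin(a)]);v=np.array([-u[1],u[0]]);d=P[:,:2]-c
    return [np.round(1000*np.percentile(d@w,p),1) for w in(u,v) for p in(.3,99.7)]
for f in('wrist','scene','top'):
    t=snap(f);W=cloud(t);M=masks(t)
    if f=='wrist':W[270:]=np.nan
    for n,k,c,a in(('dish','buff',(.597,-.272),84.8),('tray','red',(.45,-.264),82.4)):
        near=(abs(W[...,0]-c[0])<.065)&(abs(W[...,1]-c[1])<.11)&M[k]
        z=.041 if n=='dish' else .0385
        q=near&(W[...,2]>z)&(W[...,2]<.055);p=near&(W[...,2]<.033)&(W[...,2]>.02)
        print(f,n,'pot u,v:',ext(W[q],a,c),'slab:',ext(W[p],a,c))
E
```

```text
wrist dish pot u,v: [np.float64(-61.4), np.float64(-19.9), np.float64(-31.6), np.float64(28.1)] slab: [np.float64(-85.8), np.float64(-13.2), np.float64(-39.5), np.float64(39.3)]
wrist tray pot u,v: [np.float64(-76.7), np.float64(-8.2), np.float64(-32.7), np.float64(29.0)] slab: [np.float64(-84.9), np.float64(-3.4), np.float64(-39.0), np.float64(40.1)]
scene dish pot u,v: [np.float64(-61.0), np.float64(64.9), np.float64(-30.7), np.float64(28.5)] slab: [np.float64(-82.8), np.float64(83.9), np.float64(-39.3), np.float64(39.3)]
scene tray pot u,v: [np.float64(-75.6), np.float64(85.9), np.float64(-33.8), np.float64(29.8)] slab: [np.float64(-79.2), np.float64(85.6), np.float64(-38.9), np.float64(35.5)]
top dish pot u,v: [np.float64(-60.7), np.float64(63.8), np.float64(-28.4), np.float64(31.6)] slab: [np.float64(-82.1), np.float64(81.3), np.float64(-35.4), np.float64(39.7)]
top tray pot u,v: [np.float64(-76.8), np.float64(84.0), np.float64(-29.6), np.float64(32.0)] slab: [np.float64(-79.2), np.float64(81.1), np.float64(-33.7), np.float64(39.9)]
```

The tray sits about 4 mm too far along y and 2.5 mm along x, with its far end flush with the slab's edge. I'll re-grip it, lift it slightly and shift it.

drive_tool:
  targets:
    - {"tx": 0,"ty": 0.7,"tz": -0.3,"wx": 0,"wy": 0,"wz": 0,"claw": 0.8}
    - {"tx": 0,"ty": 0.9,"tz": -0.3,"wx": 0,"wy": 0,"wz": 0,"claw": 0.8}
    - {"tx": 0,"ty": 1,"tz": -0.3,"wx": 0,"wy": 0,"wz": 0,"claw": 0.8}
    - {"tx": 0,"ty": 1,"tz": -0.3,"wx": 0,"wy": 0,"wz": 0,"claw": 0.8}
    - {"tx": 0,"ty": 1,"tz": -0.3,"wx": 0,"wy": 0,"wz": 0,"claw": 0.8}
    - {"tx": 0,"ty": 1,"tz": -0.3,"wx": 0,"wy": 0,"wz": 0,"claw": 0.8}
    - {"tx": 0,"ty": 0.7,"tz": -0.3,"wx": 0,"wy": 0,"wz": 0,"claw": 0.8}
    - {"tx": 0,"ty": 0.4,"tz": -0.3,"wx": 0,"wy": 0,"wz": 0,"claw": 0.8}

```text
clock: 45.3
tool_pos: [0.4511, -0.2607, 0.1943]
eef_rot: [0.751, 0.66, 0.0, -0.0]
contact_force: [0.2, -0.3, -0.1]
opening: 0.901
finger_force: 0.0
```

drive_tool:
  targets:
    - {"tx": 0,"ty": 0,"tz": -0.8,"wx": 0,"wy": 0,"wz": 0,"claw": 0.8}
    - {"tx": 0,"ty": 0,"tz": -0.8,"wx": 0,"wy": 0,"wz": 0,"claw": 0.8}
    - {"tx": 0,"ty": 0,"tz": -0.8,"wx": 0,"wy": 0,"wz": 0,"claw": 0.8}
    - {"tx": 0,"ty": 0,"tz": -0.8,"wx": 0,"wy": 0,"wz": 0,"claw": 0.8}
    - {"tx": 0,"ty": 0,"tz": -0.7,"wx": 0,"wy": 0,"wz": 0,"claw": 0.8}
    - {"tx": 0,"ty": 0,"tz": -0.6,"wx": 0,"wy": 0,"wz": 0,"claw": 0.8}
    - {"tx": 0,"ty": 0,"tz": -0.4,"wx": 0,"wy": 0,"wz": 0,"claw": 0.8}
    - {"tx": 0,"ty": 0,"tz": -0.25,"wx": 0,"wy": 0,"wz": 0,"claw": 0.8}

```text
clock: 46.1
tool_pos: [0.4509, -0.2629, 0.039]
eef_rot: [0.752, 0.659, -0.0, -0.0]
contact_force: [-1.2, -0.3, -0.1]
opening: 0.897
finger_force: 0.0
```

```bash
python3 - <<'E'
from h import *
pose()
E
```

```text
t 46.1 pos [ 0.4509 -0.2629  0.039 ] close -7.59 zax [-0.  0. -1.] open 0.897 F [-1.2 -0.3 -0.1] ff 0.0 q [ 0.62  0.92 -0.3   2.    0.8   0.34 -0.46]
```

Now grip, lift 6 mm, shift (-2.4, -3.6) mm, and lower again.

drive_tool:
  targets:
    - {"tx": 0,"ty": 0,"tz": 0,"wx": 0,"wy": 0,"wz": 0,"claw": 0.6}
    - {"tx": 0,"ty": 0,"tz": 0,"wx": 0,"wy": 0,"wz": 0,"claw": 0.4}
    - {"tx": 0,"ty": 0,"tz": 0,"wx": 0,"wy": 0,"wz": 0,"claw": 0}
    - {"tx": 0,"ty": 0,"tz": 0,"wx": 0,"wy": 0,"wz": 0,"claw": -1}
    - {"tx": 0,"ty": 0,"tz": 0,"wx": 0,"wy": 0,"wz": 0,"claw": -1}
    - {"tx": 0,"ty": 0,"tz": 0,"wx": 0,"wy": 0,"wz": 0,"claw": -1}
    - {"tx": 0,"ty": 0,"tz": 0,"wx": 0,"wy": 0,"wz": 0,"claw": -1}
    - {"tx": 0,"ty": 0,"tz": 0,"wx": 0,"wy": 0,"wz": 0,"claw": -1}
  force: 18

```text
clock: 46.9
tool_pos: [0.4512, -0.2632, 0.0403]
eef_rot: [0.752, 0.659, 0.0, 0.001]
contact_force: [-1.3, 0.1, 5.3]
opening: 0.696
finger_force: 18.0
```

drive_tool:
  targets:
    - {"tx": 0,"ty": 0,"tz": 0.1,"wx": 0,"wy": 0,"wz": 0,"claw": -1}
    - {"tx": 0,"ty": 0,"tz": 0.1,"wx": 0,"wy": 0,"wz": 0,"claw": -1}
    - {"tx": -0.04,"ty": -0.06,"tz": 0,"wx": 0,"wy": 0,"wz": 0,"claw": -1}
    - {"tx": -0.04,"ty": -0.06,"tz": 0,"wx": 0,"wy": 0,"wz": 0,"claw": -1}
    - {"tx": 0,"ty": 0,"tz": -0.08,"wx": 0,"wy": 0,"wz": 0,"claw": -1}
    - {"tx": 0,"ty": 0,"tz": -0.06,"wx": 0,"wy": 0,"wz": 0,"claw": -1}
    - {"tx": 0,"ty": 0,"tz": -0.03,"wx": 0,"wy": 0,"wz": 0,"claw": -1}
    - {"tx": 0,"ty": 0,"tz": -0.02,"wx": 0,"wy": 0,"wz": 0,"claw": -1}

```text
clock: 47.7
tool_pos: [0.4483, -0.2665, 0.0403]
eef_rot: [0.752, 0.659, -0.0, 0.0]
contact_force: [-2.6, 1.3, 9.8]
opening: 0.702
finger_force: 18.0
```

drive_tool:
  targets:
    - {"tx": 0,"ty": 0,"tz": -0.01,"wx": 0,"wy": 0,"wz": 0,"claw": -1}
    - {"tx": 0,"ty": 0,"tz": 0,"wx": 0,"wy": 0,"wz": 0,"claw": -1}
    - {"tx": 0,"ty": 0,"tz": 0,"wx": 0,"wy": 0,"wz": 0,"claw": -1}
    - {"tx": 0,"ty": 0,"tz": 0,"wx": 0,"wy": 0,"wz": 0,"claw": -1}
    - {"tx": 0,"ty": 0,"tz": 0,"wx": 0,"wy": 0,"wz": 0,"claw": -1}
    - {"tx": 0,"ty": 0,"tz": 0,"wx": 0,"wy": 0,"wz": 0,"claw": -1}
    - {"tx": 0,"ty": 0,"tz": 0,"wx": 0,"wy": 0,"wz": 0,"claw": -1}
    - {"tx": 0,"ty": 0,"tz": 0,"wx": 0,"wy": 0,"wz": 0,"claw": -1}

```text
clock: 48.5
tool_pos: [0.4482, -0.2665, 0.0404]
eef_rot: [0.752, 0.659, -0.0, 0.0]
contact_force: [-2.5, 0.1, 6.1]
opening: 0.702
finger_force: 18.0
```

On the slab. Releasing and backing away.

drive_tool:
  targets:
    - {"tx": 0,"ty": 0,"tz": 0.01,"wx": 0,"wy": 0,"wz": 0,"claw": -1}
    - {"tx": 0,"ty": 0,"tz": 0,"wx": 0,"wy": 0,"wz": 0,"claw": 0.5}
    - {"tx": 0,"ty": 0,"tz": 0,"wx": 0,"wy": 0,"wz": 0,"claw": 0.6}
    - {"tx": 0,"ty": 0,"tz": 0,"wx": 0,"wy": 0,"wz": 0,"claw": 0.7}
    - {"tx": 0,"ty": 0,"tz": 0,"wx": 0,"wy": 0,"wz": 0,"claw": 0.8}
    - {"tx": 0,"ty": 0,"tz": 0,"wx": 0,"wy": 0,"wz": 0,"claw": 0.8}
    - {"tx": 0,"ty": 0,"tz": 0.1,"wx": 0,"wy": 0,"wz": 0,"claw": 0.8}
    - {"tx": 0,"ty": 0,"tz": 0.3,"wx": 0,"wy": 0,"wz": 0,"claw": 0.8}

```text
clock: 49.3
tool_pos: [0.448, -0.2664, 0.0519]
eef_rot: [0.752, 0.659, -0.0, -0.001]
contact_force: [-0.7, 0.1, -0.3]
opening: 0.9
finger_force: 0.0
```

drive_tool:
  targets:
    - {"tx": 0,"ty": 0,"tz": 0.7,"wx": 0,"wy": 0,"wz": 0,"claw": 0.8}
    - {"tx": 0,"ty": 0,"tz": 1,"wx": 0,"wy": 0,"wz": 0,"claw": 0.8}
    - {"tx": 0,"ty": 0,"tz": 1,"wx": 0,"wy": 0,"wz": 0,"claw": 0.8}
    - {"tx": 0,"ty": 0,"tz": 1,"wx": 0,"wy": 0,"wz": 0,"claw": 0.8}
    - {"tx": 0,"ty": -0.5,"tz": 1,"wx": 0,"wy": 0,"wz": 0,"claw": 0.8}
    - {"tx": 0,"ty": -1,"tz": 1,"wx": 0,"wy": 0,"wz": 0,"claw": 0.8}
    - {"tx": 0,"ty": -1,"tz": 1,"wx": 0,"wy": 0,"wz": 0,"claw": 0.8}
    - {"tx": 0,"ty": -1,"tz": 0.5,"wx": 0,"wy": 0,"wz": 0,"claw": 0.8}

```text
clock: 50.1
tool_pos: [0.449, -0.3729, 0.2718]
eef_rot: [0.752, 0.659, 0.001, 0.002]
contact_force: [1.8, -0.0, -0.2]
opening: 0.9
finger_force: 0.0
```

drive_tool:
  targets:
    - {"tx": 0,"ty": -1,"tz": 0,"wx": 0,"wy": 0,"wz": 0,"claw": 0.8}
    - {"tx": 0,"ty": -1,"tz": 0,"wx": 0,"wy": 0,"wz": 0,"claw": 0.8}
    - {"tx": 0,"ty": -0.8,"tz": 0,"wx": 0,"wy": 0,"wz": 0,"claw": 0.8}
    - {"tx": 0,"ty": -0.4,"tz": 0,"wx": 0,"wy": 0,"wz": 0,"claw": 0.8}
    - {"tx": 0,"ty": 0,"tz": 0,"wx": 0,"wy": 0,"wz": 0,"claw": 0.8}
    - {"tx": 0,"ty": 0,"tz": 0,"wx": 0,"wy": 0,"wz": 0,"claw": 0.8}
    - {"tx": 0,"ty": 0,"tz": 0,"wx": 0,"wy": 0,"wz": 0,"claw": 0.8}
    - {"tx": 0,"ty": 0,"tz": 0,"wx": 0,"wy": 0,"wz": 0,"claw": 0.8}

```text
clock: 50.9
tool_pos: [0.4489, -0.4662, 0.2683]
eef_rot: [0.752, 0.66, 0.0, -0.0]
contact_force: [0.2, -0.4, 0.2]
opening: 0.901
finger_force: 0.0
```

```bash
python3 - <<'E'
from h import *
pose()
def ext(P,a,c):
    a=np.radians(a);u=np.array([np.cos(a),np.sin(a)]);v=np.array([-u[1],u[0]]);d=P[:,:2]-c
    return [float(np.round(1000*np.percentile(d@w,p),1)) for w in(u,v) for p in(.3,99.7)]
for f in('wrist','scene','top'):
    t=snap(f,'f'+f);W=cloud(t);M=masks(t)
    if f=='wrist':W[270:]=np.nan
    c=(.45,-.264);near=(abs(W[...,0]-c[0])<.065)&(abs(W[...,1]-c[1])<.11)&M['red']
    q=near&(W[...,2]>.0385)&(W[...,2]<.055);p=near&(W[...,2]<.033)&(W[...,2]>.02)
    print(f,ext(W[q],82.4,c),'slab:',ext(W[p],82.4,c))
    if f=='top':
        a=cv2.absdiff(t['image'],np.load('top0.npz')['image']).max(2)
        print('diff cones',a[195:225,388:418].max(),'vase',a[140:163,335:357].max())
im=cv2.imread('pics/fscene.png');cv2.imwrite('pics/fc.png',cv2.resize(im[80:280,90:330],None,fx=3,fy=3,interpolation=2))
E
```

```text
t 50.9 pos [ 0.4489 -0.4662  0.2683] close -7.48 zax [ 0.  0. -1.] open 0.901 F [ 0.2 -0.4  0.2] ff 0.0 q [ 1.06  0.76 -0.64  1.45  0.48  1.09  0.2 ]
wrist [-80.7, -10.7, -30.8, 30.9] slab: [-85.4, -6.1, -39.0, 40.1]
scene [-78.0, 81.4, -31.0, 31.7] slab: [-79.0, 85.1, -38.4, 37.0]
top [-78.2, 80.2, -27.7, 34.3] slab: [-79.4, 81.2, -34.2, 40.2]
diff cones 35 vase 2
```

View pics/fc.png

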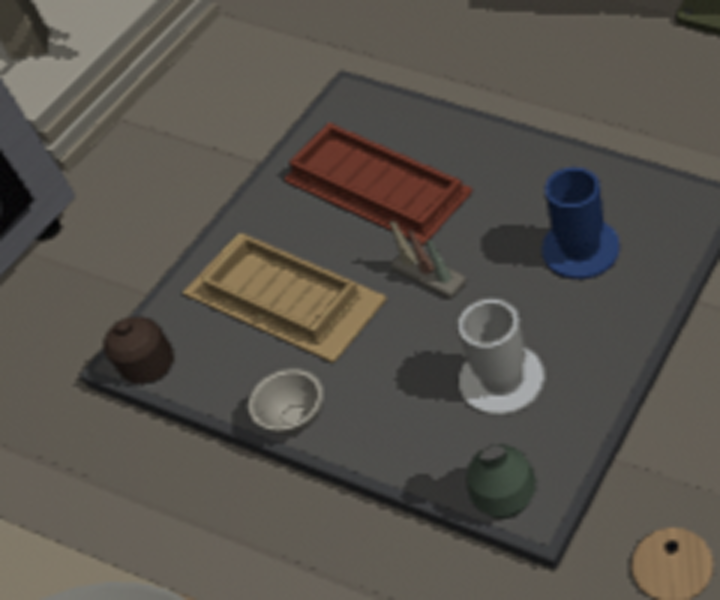

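The tray now has a 4.7 mm near-end margin (4 mm is ideal). The final crop shows all four pots upright on their own setters, with the cones (430,262) and vase (500,480) unmoved and the robot clear. Handing in.

```bash
python3 -c "
from h import *
print(workorder.finish_job())"
```

```text
the job is handed in; nothing more can be done
None
```

The job is handed in at about 51 s of the 128 s allowed: all four pots stand upright on their own setters, each measured within about 2 mm of centre, and the witness cones and bud vase look unmoved. I re-gripped the tray once to correct a roughly 4 mm offset.

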